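Set up the tinning heater

ROBOT

A 6-joint arm with a two-finger parallel gripper is mounted at the origin on a cart in front of the work surface, level with it; the furniture and walls round the work are solid. World frame = base frame: x ahead of the robot, y to its left, z up, the work surface at z = 0. Lengths are in m, angles in rad, forces in N, time in s.
With the tool pointing down it reaches from about 0.325 to 0.775 m from the base axis. Payload 9.3 kg.
Tool frame: the origin (TCP) lies at the very end of the fingers, on their centre line; the grasp point (between the pads) lies 19 mm behind it; z points along the fingers, y is the line along which they close (so a half turn about z gives the same grasp; the last joint's range is limited). The gripper opens to 85 mm and grips with 20 to 120 N. Pads are 22 mm wide; open, the fingers measure 114 mm over their backs; the gripper's body (76 mm by 85 mm) begins 54 mm behind the grasp point. The pads swing forward as they close: fully open they stand 13 mm farther back than shut.
Start: joints at [0.984, 0.259, 0.021, 1.334, 0, 1.418], TCP at [0.231, 0.499, 0.207] pointing down, gripper open.
Joint ranges: [-3.04, 3.04], [-0.91, 1.82], [-1.04, 1.36], [-1.92, 1.95], [-1.52, 1.45], [-3.14, 3.14]. Speed limits (rad/s): [2.22, 2.22, 2.79, 3.14, 3.14, 3.14].

INTERFACE

Orientations are given as a rotation vector (axis times angle).
In Python, from cell import * gives the robot as it stands.
- The arm moves only by the tool move_arm, never from a script. Its argument "rows" is a list of rows, each a list of 7 numbers: the shift along the tool's x, y, z as a fraction of full scale, then the turn, a rotation vector about the tool's x, y, z as a fraction of full scale, then the opening, from 0 (shut) to 1 (fully open). A call has 1 to 10 rows; each row shifts and turns the commanded pose from where the row before left it, along the tool's axes as they then stand; what a row does not reach is not made up. Full scale, the value 1, is 0.04 m for a shift and 0.15 rad for a turn. A row lasts 1/8 s, in which the tool goes at most 62.5 mm and 10.7 degrees, less where a joint would pass 70% of its speed; a pose out of reach is approached as far as the arm can. A call with a number of a shift or a turn outside -1 to 1 is refused whole. A call with a gripper value outside its range is refused whole. The fingers move at their own pace and stop on an object; "force" is the grip in N (left out, the last holds). Time passes only in rows, so rows that do not move let the fingers close. It gives the time, the measured TCP pose, the force, the opening and the grip force at its end, in the units of the state.
- state(): the state, without advancing time (a new reading comes with each control period).
- snapshot(name): name is "scene" or "top" or "wrist"; returns (picture, depth): 480x640x3 uint8, red, green, blue; 480x640 float32, m along the optical axis (not along the pixel's ray), 0 where there is no reading.
- get_calibration(name): a dict with "vfov" (degrees; the focal length in pixels is half the picture's height over the tangent of half this angle, whatever the lens; pixels are square), "cx", "cy" (the principal point, pixels), "extrinsics" (4x4, takes a point from camera to world coordinates). Camera axes: x right, y down, z forward; pixel columns grow to the right and rows downward; lengths in m; the calibration is good to about 2 mm. A picture is of the moment at which its call begins: read the wrist's pose just before it. get_calibration takes no time and is no camera call; for the wrist camera it gives the pose at the moment of the call.
- finish_job(): hands the job in; it is judged then, once.
Trained networks look in the newest picture that a camera, given by its name, has taken for a name from the list of things; names that differ only in an ending like _2 or _b are one class to them, and where a whole thing is asked for, a point or a joint stands for the part that bears it (a point fixed in the world has none). Each returns a list of dicts, best first, with "score" (0 to 1); they miss things now and then, are a little off and sometimes report something else, mostly with a low value. They report only what shows in the picture. A call takes as long as a camera call.
- silhouettes(camera, query): "pixels" (480x640 bool, what is visible of it) and "extent" ([left, top, width, height] in pixels, round what is visible of it).
- pinpoint(camera, query): "at" ([column, row] in pixels: a listed point, or the origin of a listed thing).
The state is a dict: "time": time; "joints": joint angles; "joint_velocities": joint speeds; "joint_efforts": joint torques, N m; "tool_pos": TCP position; "tcp_rot": TCP orientation; "contact_force": force on the tool from outside, world axes, zero at the start; "wrist_torque": the same for the moment, N m; "width": finger opening in m; "gripper_force": force on a finger pad.
Only numpy, scipy, OpenCV 4.12 (cv2) and the standard library are available. Lean on these libraries where they do the work, as an engineer would, in place of code of your own. Each camera call takes 0.05 s, during which the arm holds its last target. There are 200 camera calls.

TASK

Make the small tinning heater ready and start it: first twist the empty crucible down past the contact springs of the heater's well until it sits fully home. Then stand the alloy stick in the crucible and every stud from the wooden block in a heater bore of its own, right down to the bottom, and last press the heater's keys one at a time, fully down: round, square, long bar. Leave everything else on the bench alone.

Things in the scene. Friction and masses are not known exactly. Their poses are not given: they have to be found in the camera images.
- heater: Grey steel bench heater, fixed, 190 mm (x) x 270 mm (y), top deck at z = 85 mm. Origin: centre of the underside; z up. In its frame: round well for the crucible at x 30, y 60; four preheat bores in a row at x -62, y 105, 60, 15 and -30; panel with three keys at y -98; small display (x 20..80, y -57..-33, 6 mm high).
- well (a point): Centre of the floor of the heater's well: 66 mm wide, 38 mm deep from the deck. Four bent contact springs, at 45 degrees to the heater's sides, leave 56 mm between their faces and grip the crucible from about 8 mm below the deck to the floor. Pushed straight down it drags at 25 to 40 N; turned to and fro as it goes down (say 80 degrees for every 7 mm) it needs only 5 to 15 N and about 1 N m of torque.
- crucible: Empty round dark steel crucible, loose, 60 mm wide, 78 mm tall, open on top, bore 52 mm wide, floor 8 mm thick, foot bevelled to 53 mm, 0.35 kg. Origin: centre of its underside; z up its axis. Starts standing on the table. Home, it stands on the well's floor with its rim 40 mm above the deck; the springs hold it.
- stick: Light metal alloy stick, loose, round, 26 mm thick, 100 mm long, 0.3 kg, standing in the wide hole of the wooden block. Origin: centre of its lower end; z along it. In the crucible (floor 8 mm above the crucible's origin) it shows 30 mm above the rim and may lean against the wall.
- block: Drilled wooden block, loose, 0.9 kg, 150 mm (x) x 105 mm (y) x 32 mm. Origin: centre of the underside. Holes 22 mm deep at x -46, 0, 46 and y -24, 24; the wide one at x 46, y 24 holds the stick, the others hold studs or are empty.
- stud0: Round steel stud, loose, 16 mm thick, 76 mm long, shallow groove at mid-length, bevelled foot, 0.1 kg; stands in a hole of the wooden block with 54 mm showing. Origin: centre of its lower end; z along it. 2 to 4 of the five studs are present, the others are absent (None).
- stud1: Round steel stud, loose, 16 mm thick, 76 mm long, shallow groove at mid-length, bevelled foot, 0.1 kg; stands in a hole of the wooden block with 54 mm showing. Origin: centre of its lower end; z along it. 2 to 4 of the five studs are present, the others are absent (None).
- stud2: Round steel stud, loose, 16 mm thick, 76 mm long, shallow groove at mid-length, bevelled foot, 0.1 kg; stands in a hole of the wooden block with 54 mm showing. Origin: centre of its lower end; z along it. 2 to 4 of the five studs are present, the others are absent (None).
- stud3: Round steel stud, loose, 16 mm thick, 76 mm long, shallow groove at mid-length, bevelled foot, 0.1 kg; stands in a hole of the wooden block with 54 mm showing. Origin: centre of its lower end; z along it. 2 to 4 of the five studs are present, the others are absent (None).
- stud4: Round steel stud, loose, 16 mm thick, 76 mm long, shallow groove at mid-length, bevelled foot, 0.1 kg; stands in a hole of the wooden block with 54 mm showing. Origin: centre of its lower end; z along it. 2 to 4 of the five studs are present, the others are absent (None).
- bore0 (a point): Mouth of a preheat bore, at deck height: 18 mm wide, 38 mm deep, mouth slightly bevelled (heater frame x -62, y 105). A stud on the bottom shows 38 mm. Any stud fits any bore.
- bore1 (a point): Mouth of a preheat bore, at deck height: 18 mm wide, 38 mm deep, mouth slightly bevelled (heater frame x -62, y 60). A stud on the bottom shows 38 mm. Any stud fits any bore.
- bore2 (a point): Mouth of a preheat bore, at deck height: 18 mm wide, 38 mm deep, mouth slightly bevelled (heater frame x -62, y 15). A stud on the bottom shows 38 mm. Any stud fits any bore.
- bore3 (a point): Mouth of a preheat bore, at deck height: 18 mm wide, 38 mm deep, mouth slightly bevelled (heater frame x -62, y -30). A stud on the bottom shows 38 mm. Any stud fits any bore.
- key_round (a joint): Travel of the round key, 26 mm wide: 0 up, 0.006 m fully down; a spring pushes it back (2 N to start, 5 N fully down).
- key_round_top (a point): Centre of the top of the round key, 26 mm wide, 10.5 mm above the deck when up (heater frame x -48, y -98).
- key_square (a joint): Travel of the square key, 26 x 26 mm: 0 up, 0.006 m fully down; a spring pushes it back (2 N to start, 5 N fully down).
- key_square_top (a point): Centre of the top of the square key, 26 x 26 mm, 10.5 mm above the deck when up (heater frame x 4, y -98).
- key_bar (a joint): Travel of the long bar key, 26 x 44 mm: 0 up, 0.006 m fully down; a spring pushes it back (2 N to start, 5 N fully down).
- key_bar_top (a point): Centre of the top of the long bar key, 26 x 44 mm, 10.5 mm above the deck when up (heater frame x 52, y -98).
- mug: Blue mug, loose, 80 mm wide, 92 mm tall, bystander; origin under it.
- spray_can: Spray can with orange cap, loose, 65 mm wide, 209 mm tall, bystander; origin: centre of its underside.
- flux_tin: Round green tin with a pale lid, loose, 75 mm wide, 48 mm tall, bystander; origin: centre of its underside.

How it is judged:
By the outcome, as a careful person would: the job done as asked, in the order asked, and still so for the second after the job is handed in, with the robot touching nothing.
Of stud0, stud1, stud2, stud3, stud4 only 2 to 4 are there at a start; the rules pass over those that are not, and their reading is None.
At some moment in a run one of crucible, block may be knocked a few centimetres aside while the robot is not near it.
It also fails if it takes over 210 s, if anything falls off the work surface, if the arm or the gripper's body presses on something with over 40 N, if the wrist force passes 120 N, or if a joint passes its speed limit or range.

## Working session

There is one attempt and no reset: what is moved stays moved. The work goes in short steps, Python scripts to look and compute and a tool call to move; the robot and the scene stay as the last step left them, time stands still between calls to the robot, and variables do not carry over. Pictures are saved under pics/ and viewed, at most 20 in all, crops included, and the job is handed in when it is done.

Besides the shell and the picture viewer there is one more tool, called after ">>>" as name(argument=value, ...) on one line, values as JSON. move_arm: Moves the arm, as the interface text tells. Its arguments: {"type":"object","properties":{"rows":{"type":"array","items":{"type":"array","items":{"type":"number","minimum":-1,"maximum":1}}},"force":{"type":"number"}},"required":["rows"]}

```bash
ls; mkdir -p pics; cat > h.py <<'E'
from cell import *
import numpy as np, cv2
from scipy.spatial.transform import Rotation as R
def cal(n):
    c=get_calibration(n); f=240/np.tan(np.radians(c['vfov'])/2); return f,c['cx'],c['cy'],np.array(c['extrinsics'])
def w2p(n,p,c=None):
    f,cx,cy,E=c or cal(n); q=(np.linalg.inv(E)@np.append(p,1))[:3]; return np.array([cx+f*q[0]/q[2],cy+f*q[1]/q[2]])
def ray(uv,c):
    f,cx,cy,E=c; d=E[:3,:3]@np.array([(uv[0]-cx)/f,(uv[1]-cy)/f,1]); return E[:3,3],d
def atz(uv,z,c):
    o,d=ray(uv,c); return o+d*(z-o[2])/d[2]
def cloud(depth,c):
    f,cx,cy,E=c; v,u=np.mgrid[:480,:640]; P=np.stack([(u-cx)/f*depth,(v-cy)/f*depth,depth],-1)
    W=P@E[:3,:3].T+E[:3,3]; W[depth<=0]=np.nan; return W
def save(n,im): cv2.imwrite('pics/'+n+'.png',im[...,::-1])
def st():
    s=state(); print('t',round(s['time'],2),'pos',np.round(s['tool_pos'],4),'rot',np.round(s['tcp_rot'],3),'F',np.round(s['contact_force'],1),'w',round(s['width'],4),'j',np.round(s['joints'],2)); return s
E
python3 - <<'E'
from h import *
st()
for n in ['scene','top','wrist']:
    c=cal(n); print(n,round(c[0],1),c[1:3],np.round(c[3],3).tolist())
    im,d=snapshot(n); save(n+'0',im)
    if n=='wrist': continue
    W=cloud(d,c)
    for q in ['heater','crucible','stick','block','stud0','mug','spray_can','flux_tin']:
        for r in silhouettes(n,q)[:5]:
            m=r['pixels']; P=W[m]; P=P[~np.isnan(P[:,0])]
            if len(P): print(n,q,round(r['score'],2),np.round(r['extent']),'med',np.round(np.median(P,0),3),'lo',np.round(np.percentile(P,2,0),3),'hi',np.round(np.percentile(P,98,0),3))
E
```

```text
pics
t 0.0 pos [0.231  0.4988 0.206 ] rot [-6.760e-01 -3.068e+00  2.000e-03] F [-1.  -0.6 -0.6] w 0.0852 j [ 0.98  0.26  0.02  1.33 -0.    1.42]
scene 487.6 (320.39287216449645, 236.12108291602593) [[0.75, -0.408, 0.521, -0.127], [-0.662, -0.484, 0.573, -0.619], [0.018, -0.774, -0.633, 0.852], [0.0, 0.0, 0.0, 1.0]]
scene heater 0.66 [236. 171. 110.  88.] med [0.51  0.19  0.082] lo [0.426 0.093 0.014] hi [0.623 0.363 0.094]
scene crucible 0.95 [387. 278.  31.  36.] med [ 0.53  -0.173  0.054] lo [ 0.507 -0.202  0.011] hi [ 0.566 -0.144  0.078]
scene stick 0.56 [441. 314.  20.  32.] med [ 0.515 -0.314  0.083] lo [ 0.51  -0.322  0.032] hi [ 0.531 -0.3    0.11 ]
scene block 0.75 [418. 346.  13.  27.] med [ 0.428 -0.327  0.062] lo [ 0.424 -0.333  0.028] hi [ 0.455 -0.309  0.086]
scene block 0.67 [406. 325.  81.  81.] med [ 0.454 -0.354  0.03 ] lo [ 0.402 -0.401  0.003] hi [ 0.553 -0.292  0.034]
scene block 0.54 [231. 174. 116.  92.] med [0.509 0.191 0.082] lo [0.426 0.093 0.013] hi [0.623 0.366 0.094]
scene stud0 0.63 [417. 348.  17.  23.] med [ 0.428 -0.327  0.066] lo [ 0.424 -0.332  0.03
[... 1744 characters left out ...]
441 -0.362  0.073] lo [ 0.435 -0.374  0.03 ] hi [ 0.45  -0.359  0.089]
top spray_can 0.88 [109. 159.  54.  42.] med [0.606 0.457 0.162] lo [0.585 0.442 0.01 ] hi [0.64  0.495 0.214]
top spray_can 0.7 [482. 253.  16.  10.] med [ 0.441 -0.362  0.072] lo [ 0.435 -0.371  0.03 ] hi [ 0.449 -0.359  0.089]
top flux_tin 0.87 [329. 265.  30.  30.] med [ 0.387 -0.007  0.049] lo [ 0.354 -0.041  0.042] hi [0.421 0.025 0.053]
top flux_tin 0.28 [444. 209.  56.  66.] med [ 0.475 -0.336  0.033] lo [ 0.409 -0.388  0.01 ] hi [ 0.555 -0.278  0.038]
wrist 421.2 (310.4602853385472, 235.2776941463896) [[0.42, 0.864, 0.279, 0.16], [0.908, -0.399, -0.13, 0.532], [-0.001, 0.308, -0.951, 0.374], [0.0, 0.0, 0.0, 1.0]]
```

```bash
python3 - <<'E'
import cv2,numpy as np
a=cv2.imread('pics/scene0.png');b=cv2.imread('pics/top0.png')
a=cv2.resize(a[110:420,200:500],(580,600)); 
cv2.imwrite('pics/a.png',a)
cv2.imwrite('pics/b.png',cv2.resize(b[140:310,80:520],None,fx=1.8,fy=1.8,interpolation=cv2.INTER_CUBIC))
E
```

```text
(no output)
```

View pics/a.png

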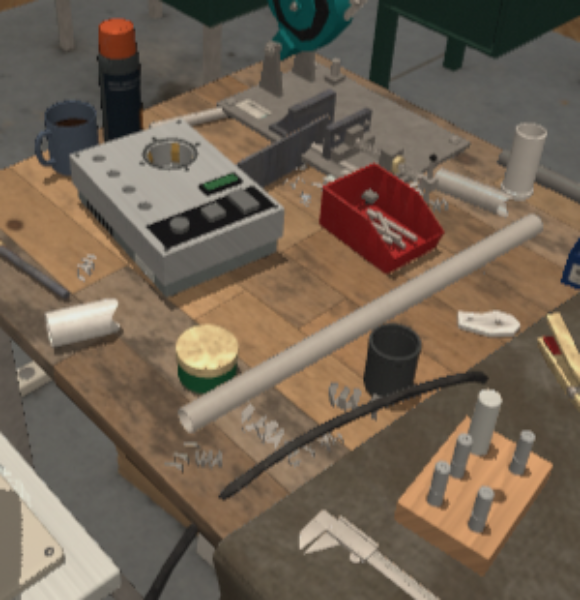

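View pics/b.png

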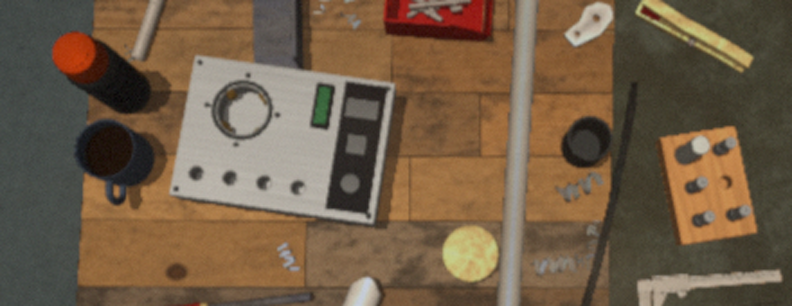

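```bash
cat >> h.py <<'E'
def rect(P):
    (c,s,a)=cv2.minAreaRect((P[:,:2]*1000).astype(np.float32)); return np.round(c,1),np.round(s,1),round(a,2)
def tri(obs): # obs list of (uv,cal)
    A=np.zeros((3,3));b=np.zeros(3)
    for uv,c in obs:
        o,d=ray(uv,c); d/=np.linalg.norm(d); M=np.eye(3)-np.outer(d,d); A+=M;b+=M@o
    return np.linalg.solve(A,b)
def plan(target,yaw=None):
    """tool-frame shift (mm) to target TCP; yaw = world angle of tool y axis (mod 180)"""
    s=state(); r=R.from_rotvec(s['tcp_rot']); d=np.array(target)-s['tool_pos']
    sh=r.inv().apply(d)*1000; M=r.as_matrix(); cur=np.degrees(np.arctan2(M[1,1],M[0,1])); print('tool axes yaw(y)',round(cur,1),'tilt',np.round(M[:2,2],3),'shift mm',np.round(sh,1),'rows40',np.round(sh/40,2))
    if yaw is not None:
        dy=(yaw-cur+90)%180-90; print('turn about tool z deg',round(-dy,1),'units',round(-np.radians(dy)/.15,2))
E
python3 - <<'E'
from h import *
for n in ['scene','top']:
    im,d=snapshot(n); c=cal(n); W=cloud(d,c)
    ok=(W[...,2]>.078)&(W[...,2]<.1)&(W[...,0]>.4)&(W[...,0]<.66)&(W[...,1]>.08)&(W[...,1]<.4)
    m=cv2.morphologyEx(ok.astype(np.uint8),cv2.MORPH_OPEN,np.ones((3,3)))>0
    nl,l,s,_=cv2.connectedComponentsWithStats(m.astype(np.uint8)); k=1+np.argmax(s[1:,4]); print(n,'heater',rect(W[l==k]),np.median(W[l==k][:,2]))
    ok=(W[...,2]>.02)&(W[...,2]<.045)&(W[...,0]>.38)&(W[...,0]<.58)&(W[...,1]>-.42)&(W[...,1]<-.25)
    m=cv2.morphologyEx(ok.astype(np.uint8),cv2.MORPH_OPEN,np.ones((3,3)))>0
    print(n,'block',rect(W[m]),np.median(W[m][:,2]))
    for q in ['crucible','well','bore0','bore3','key_round_top','key_square_top','key_bar_top','block','stick']:
        print(n,q,[(round(r['score'],2),np.round(r['at'],1).tolist(),np.round(atz(r['at'],{'c':0,'w':.047,'b':.085,'k':.0955,'s':.01}[q[0]] if q!='block' else 0,c),3)[:2]) for r in pinpoint(n,q)[:4]])
    # heights of tube/bench objects near path
    for x0,x1,y0,y1,nm in [(.3,.7,-.12,.05,'mid'),(.55,.8,-.1,.1,'bin'),(.63,.8,.1,.35,'saw'),(.3,.6,-.45,-.2,'blk')]:
        k=(W[...,0]>x0)&(W[...,0]<x1)&(W[...,1]>y0)&(W[...,1]<y1); print(nm,np.round(np.percentile(W[k][:,2],[5,50,99,100]),3))
E
```

```text
scene heater (array([535.2, 236.3]), array([278.1, 195.3]), 81.59) 0.08395452038530038
scene block (array([ 482.3, -340.9]), array([154.7, 105.4]), 9.21) 0.03073783366898375
scene crucible [(0.96, [401.5, 309.5], array([ 0.54 , -0.174])), (0.61, [312.8, 214.9], array([0.622, 0.239]))]
scene well [(0.72, [286.1, 203.3], array([0.559, 0.282]))]
scene bore0 [(0.97, [250.9, 187.2], array([0.499, 0.364])), (0.97, [274.9, 216.5], array([0.467, 0.212])), (0.9, [258.6, 202.6], array([0.472, 0.29 ])), (0.78, [269.7, 208.8], array([0.477, 0.248]))]
scene bore3 [(0.97, [250.9, 187.2], array([0.499, 0.364])), (0.97, [274.9, 216.5], array([0.467, 0.212])), (0.9, [258.6, 202.6], array([0.472, 0.29 ])), (0.78, [269.7, 208.8], array([0.477, 0.248]))]
scene key_round_top [(0.41, [291.6, 223.9], array([0.473, 0.149]))]
scene key_square_top [(0.5, [311.1, 217.2], array([0.529, 0.138])), (0.31, [443.6, 387.5], array([ 0.382, -0.397])), (0.25, [234.8, 196.0], array([0.432, 0.344]))]
scene key_bar_top [(0.58, [327.6, 211.0], array([0.579, 0.131]))]
scene block []
scene stick [(0.87, [443.3, 346.9], array(
[... 595 characters left out ...]
 (0.47, [240.9, 223.9], array([0.517, 0.23 ]))]
top bore3 [(0.9, [189.2, 239.7], array([0.479, 0.351])), (0.81, [244.8, 244.4], array([0.468, 0.219])), (0.73, [205.5, 237.7], array([0.484, 0.312])), (0.47, [240.9, 223.9], array([0.517, 0.23 ]))]
top key_round_top []
top key_square_top [(0.49, [280.2, 221.9], array([0.521, 0.136]))]
top key_bar_top [(0.72, [216.6, 207.8], array([0.554, 0.286])), (0.58, [281.6, 200.6], array([0.572, 0.133]))]
top block [(0.77, [470.9, 241.7], array([ 0.489, -0.341]))]
top stick [(0.57, [457.4, 227.5], array([ 0.523, -0.305]))]
mid [-0.003  0.003  0.053  0.078]
bin [-0.002  0.004  0.073  0.092]
saw [-0.002  0.004  0.088  0.096]
blk [-0.001  0.004  0.092  0.117]
```

>>> move_arm(rows=[[-0.78, -0.667, 0, 0, 0, 0, 1], [-0.78, -0.667, 0, 0, 0, 0, 1], [-0.78, -0.667, 0, 0, 0, 0, 1], [-0.78, -0.667, 0, 0, 0, 0, 1], [-0.78, -0.667, 0, 0, 0, 0, 1], [-0.78, -0.667, 0, 0, 0, 0, 1], [-0.78, -0.667, 0, 0, 0, 0, 1], [-0.78, -0.667, 0, 0, 0, 0, 1], [-0.78, -0.667, 0, 0, 0, 0, 1]])

```text
time: 3.08
tool_pos: [0.3855, 0.1619, 0.2068]
tcp_rot: [0.676, 3.067, 0.0]
contact_force: [-0.5, 0.2, -0.1]
width: 0.0852
gripper_force: 0.0
```

>>> move_arm(rows=[[-0.78, -0.667, 0, 0, 0, 0, 1], [-0.78, -0.667, 0, 0, 0, 0, 1], [-0.78, -0.667, 0, 0, 0, 0, 1], [-0.78, -0.667, 0, 0, 0, 0, 1], [-0.78, -0.667, 0, 0, 0, 0, 1], [-0.78, -0.667, 0, 0, 0, 0, 1], [-0.78, -0.667, 0, 0, 0, 0, 1], [-0.78, -0.667, 0, 0, 0, 0, 1], [-0.78, -0.667, 0, 0, 0, 0, 1], [0, 0, 0, 0, 0, 0, 1]])

```text
time: 4.32
tool_pos: [0.5395, -0.175, 0.2056]
tcp_rot: [-0.68, -3.066, 0.0]
contact_force: [-0.1, 0.2, -0.5]
width: 0.0854
gripper_force: 0.0
```

```bash
cat >> h.py <<'E'
def look(name,qs,n='wrist'):
    c=cal(n); im,d=snapshot(n); save(name,im); W=cloud(d,c)
    for q in qs:
        for r in silhouettes(n,q)[:4]:
            P=W[r['pixels']]; P=P[~np.isnan(P[:,0])]
            if len(P)<20: continue
            zt=np.percentile(P[:,2],95); T=P[P[:,2]>zt-.004]; e=cv2.minEnclosingCircle((T[:,:2]*1000).astype(np.float32))
            print(q,round(r['score'],2),np.round(r['extent']),'ztop',round(zt,4),'circ',np.round(e[0],1),round(e[1],1),'mean',np.round(T.mean(0)*1000,1))
    return im,d,W,c
E
python3 - <<'E'
from h import *
st(); im,d,W,c=look('w1',['crucible'])
for q in ['crucible']:
  for r in pinpoint('wrist',q): print(q,r,atz(r['at'],0,c))
plan([.54,-.173,.2])
E
```

```text
t 4.33 pos [ 0.5395 -0.175   0.2056] rot [-0.68  -3.066  0.   ] F [-0.1  0.2 -0.5] w 0.0854 j [-0.46  0.29  0.06  1.34 -0.   -0.03]
crucible 0.96 [274. 157.  89.  98.] ztop 0.0789 circ [ 539.3 -170. ] 30.7 mean [ 538.3 -169.6   78.2]
crucible {'at': [316.0, 188.5], 'score': 0.89} [ 0.5395077 -0.169682   0.       ]
tool axes yaw(y) 65.1 tilt [-0.  0.] shift mm [-1.7 -0.1  6.5] rows40 [-0.04 -0.    0.16]
```

View pics/w1.png

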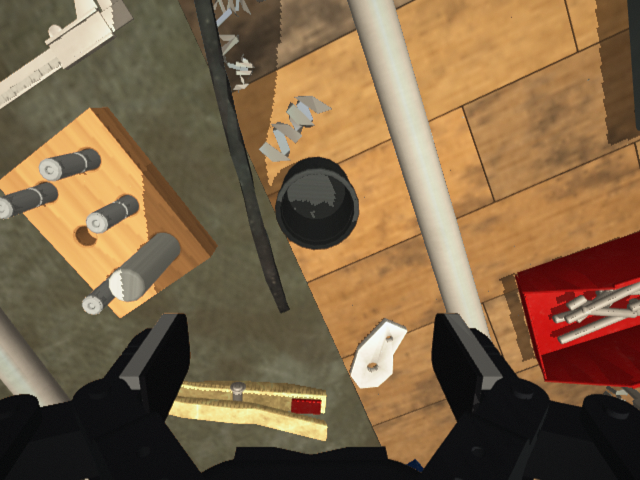

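>>> move_arm(rows=[[0.06, 0.11, 0.7, 0, 0, 0, 1], [0, 0, 0.8, 0, 0, 0, 1], [0, 0, 0.8, 0, 0, 0, 1], [0, 0, 0.8, 0, 0, 0, 1], [0, 0, 0.6, 0, 0, 0, 1], [0, 0, 0.39, 0, 0, 0, 1], [0, 0, 0, 0, 0, 0, 1], [0, 0, 0, 0, 0, 0, 0.5]], force=80)

```text
time: 5.48
tool_pos: [0.5391, -0.1677, 0.044]
tcp_rot: [0.675, 3.067, -0.0]
contact_force: [-0.5, -0.4, -0.2]
width: 0.0699
gripper_force: 0.0
```

>>> move_arm(rows=[[0, 0, 0, 0, 0, 0, 0.3], [0, 0, 0, 0, 0, 0, 0.3], [0, 0, 0, 0, 0, 0, 0.3], [0, 0, 0, 0, 0, 0, 0.3], [0, 0, 0, 0, 0, 0, 0.3], [0, 0, 0, 0, 0, 0, 0.3]])

```text
time: 6.22
tool_pos: [0.5396, -0.1684, 0.0451]
tcp_rot: [0.676, 3.064, -0.002]
contact_force: [-0.8, -0.1, 9.8]
width: 0.0557
gripper_force: 82.4
```

>>> move_arm(rows=[[0, 0, -0.4, 0, 0, 0, 0.3], [0, 0, -0.8, 0, 0, 0, 0.3], [0, 0, -0.8, 0, 0, 0, 0.3], [0, 0, -0.8, 0, 0, 0, 0.3], [0, 0, -0.8, 0, 0, 0, 0.3], [0, 0, -0.8, 0, 0, 0, 0.3], [0, 0, 0, 0, 0, 0, 0.3]])

```text
time: 7.1
tool_pos: [0.5395, -0.1682, 0.2215]
tcp_rot: [0.675, 3.063, -0.002]
contact_force: [-0.3, -0.1, -4.0]
width: 0.0558
gripper_force: 85.5
```

```bash
python3 - <<'E'
from h import *
st(); im,d,W,c=look('w2',['crucible'])
# rim in tool frame
s=state(); r=R.from_rotvec(s['tcp_rot'])
for q in silhouettes('wrist','crucible')[:1]:
    P=W[q['pixels']];P=P[~np.isnan(P[:,0])]; T=r.inv().apply(P-s['tool_pos'])*1000
    k=T[:,2]<np.percentile(T[:,2],3)+4; e=cv2.minEnclosingCircle(T[k][:,:2].astype(np.float32)); print(e,np.percentile(T[:,2],[1,3,10,50,99]))
plan([.574,.294,.22])
E
```

```text
t 7.1 pos [ 0.5395 -0.1682  0.2215] rot [ 6.750e-01  3.063e+00 -2.000e-03] F [-0.3 -0.1 -4. ] w 0.0558 j [-0.45  0.28  0.09  1.37  0.   -0.02]
crucible 0.94 [232. 206. 158. 197.] ztop 0.2555 circ [ 540.2 -168.3] 31.1 mean [ 538.2 -168.3  254.6]
((-1.9786672592163086, 0.24250344932079315), 31.101306915283203) [-37.84927159 -37.4055369  -36.55590437 -13.98272869  34.22174875]
tool axes yaw(y) 65.1 tilt [-0.002  0.001] shift mm [161.4 433.9  -1.9] rows40 [ 4.04 10.85 -0.05]
```

View pics/w2.png

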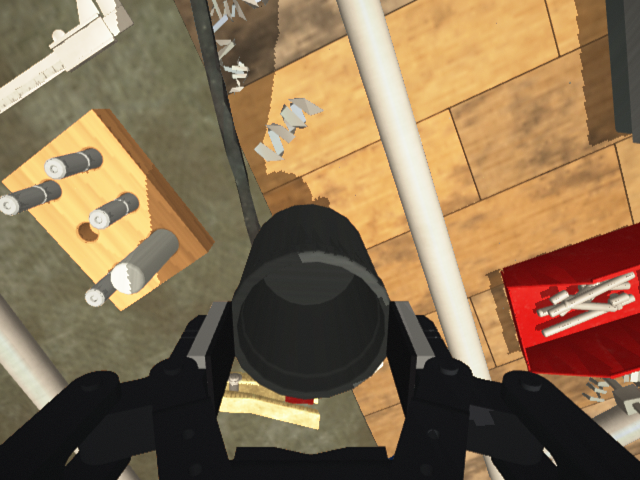

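>>> move_arm(rows=[[0.45, 0.845, 0, 0, 0, 0, 0.3], [0.45, 0.845, 0, 0, 0, 0, 0.3], [0.45, 0.845, 0, 0, 0, 0, 0.3], [0.45, 0.845, 0, 0, 0, 0, 0.3], [0.45, 0.845, 0, 0, 0, 0, 0.3], [0.45, 0.845, 0, 0, 0, 0, 0.3], [0.45, 0.845, 0, 0, 0, 0, 0.3], [0.45, 0.845, 0, 0, 0, 0, 0.3], [0.45, 0.845, 0, 0, 0, 0, 0.3], [0, 0, 0, 0, 0, 0, 0.3]])

```text
time: 8.5
tool_pos: [0.5185, 0.1784, 0.2174]
tcp_rot: [-0.671, -3.067, 0.001]
contact_force: [1.0, -0.8, -3.9]
width: 0.0561
gripper_force: 85.8
```

```bash
python3 - <<'E'
from h import *
st(); im,d,W,c=look('w3',[])
for q,z in [('well',.047),('bore0',.085),('key_round_top',.0955),('key_square_top',.0955),('key_bar_top',.0955)]:
    for r in pinpoint('wrist',q)[:5]: print(q,round(r['score'],2),np.round(r['at'],1),np.round(atz(r['at'],z,c),4))
def px(u,v): return W[v,u]
# expected heater points
yaw=np.radians(-8); o=np.array([.536,.239])
for p in [(30,60,85),(-62,105,85),(-62,60,85),(-62,15,85),(-62,-30,85),(4,-98,95.5)]:
    q=o+np.array([p[0]*np.cos(yaw)-p[1]*np.sin(yaw),p[0]*np.sin(yaw)+p[1]*np.cos(yaw)])/1000; print(p,np.round(q,4),np.round(w2p('wrist',[*q,p[2]/1000],c)))
E
```

```text
t 8.5 pos [0.5185 0.1784 0.2174] rot [-6.710e-01 -3.067e+00  1.000e-03] F [ 1.  -0.8 -3.9] w 0.0561 j [0.18 0.25 0.04 1.36 0.   0.61]
well 0.56 [467.  205.6] [0.5762 0.2936 0.047 ]
bore0 0.97 [524.3  72.3] [0.4905 0.3476 0.085 ]
bore0 0.83 [395.9 109.2] [0.4769 0.2615 0.085 ]
bore0 0.79 [459.1  88.9] [0.4824 0.3049 0.085 ]
bore0 0.69 [466.2 202.9] [0.5595 0.2845 0.085 ]
bore0 0.66 [330.2 126.9] [0.4689 0.216  0.085 ]
key_round_top 0.77 [246.5 177.7] [0.4752 0.1493 0.0955]
key_round_top 0.25 [309.2 256.9] [0.5465 0.1644 0.0955]
key_square_top 0.58 [268.  248.3] [0.5279 0.1398 0.0955]
(30, 60, 85) [0.5741 0.2942] [485. 215.]
(-62, 105, 85) [0.4892 0.3516] [530.  68.]
(-62, 60, 85) [0.483 0.307] [462.  88.]
(-62, 15, 85) [0.4767 0.2625] [397. 108.]
(-62, -30, 85) [0.4704 0.2179] [334. 128.]
(4, -98, 95.5) [0.5263 0.1414] [269. 246.]
```

View pics/w3.png

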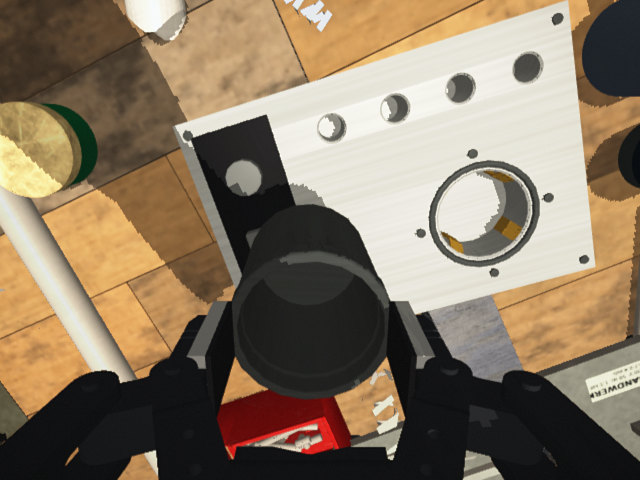

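```bash
python3 - <<'E'
from h import *
c=cal('wrist'); g=cv2.cvtColor(cv2.imread('pics/w3.png'),cv2.COLOR_BGR2GRAY)
def ell(x,y,r,lo,hi):
    m=((g<125).astype(np.uint8))[y-r:y+r,x-r:x+r]; cs,_=cv2.findContours(m,cv2.RETR_EXTERNAL,cv2.CHAIN_APPROX_NONE)
    k=max(cs,key=cv2.contourArea); k=cv2.convexHull(k) ; e=cv2.fitEllipse(k); return np.array(e[0])+[x-r,y-r],e[1]
for x,y,r in [(484,213,66),(528,67,24),(460,88,22),(396,108,22),(332,127,22)]:
    u,a=ell(x,y,r,0,0); print(np.round(u,1),np.round(a,1),np.round(atz(u,.085,c),4))
plan([.5727,.2945,.145])
E
```

```text
[483.6 213.2] [101.1 114.9] [0.5748 0.2909 0.085 ]
[526.7  66.8] [24.9 31.7] [0.4901 0.3477 0.085 ]
[460.3  87.2] [25.  30.5] [0.4837 0.3035 0.085 ]
[395.1 108.1] [24.1 26.3] [0.4778 0.2587 0.085 ]
[332.5 128.2] [22.4 25.8] [0.472  0.2143 0.085 ]
tool axes yaw(y) 65.1 tilt [-0.001 -0.   ] shift mm [  1.9 130.4  73.6] rows40 [0.05 3.26 1.84]
```

>>> move_arm(rows=[[0.02, 0.81, 0, 0, 0, 0, 0.3], [0, 0.81, 0, 0, 0, 0, 0.3], [0, 0.81, 0, 0, 0, 0, 0.3], [0, 0.8, 0.4, 0, 0, 0, 0.3], [0, 0, 0.7, 0, 0, 0, 0.3], [0, 0, 0.74, 0, 0, 0, 0.3], [0, 0, 0, 0, 0, 0, 0.3], [0, 0, 0, 0, 0, 0, 0.3], [0, 0, 0, 0, 0, 0, 0.3]], force=110)

```text
time: 9.93
tool_pos: [0.5738, 0.2939, 0.147]
tcp_rot: [0.676, 3.066, 0.002]
contact_force: [0.7, -1.1, -2.8]
width: 0.0543
gripper_force: 117.1
```

```bash
python3 - <<'E'
from h import *
st(); im,d,W,c=look('w4',['crucible'])
for n in ['scene','top']:
    im,d=snapshot(n); save(n+'4',im)
a=cv2.imread('pics/scene4.png')[130:270,210:370]; b=cv2.imread('pics/top4.png')[150:280,150:310]
cv2.imwrite('pics/c.png',np.hstack([cv2.resize(a,(395,345)),cv2.resize(b,(400,345))]))
plan([.5731,.293,.145])
E
```

```text
t 9.93 pos [0.5738 0.2939 0.147 ] rot [6.760e-01 3.066e+00 2.000e-03] F [ 0.7 -1.1 -2.8] w 0.0543 j [ 0.34  0.44  0.14  1.27 -0.    0.78]
tool axes yaw(y) 65.1 tilt [0.001 0.   ] shift mm [-0.3 -1.   1.1] rows40 [-0.01 -0.02  0.03]
```

View pics/w4.png

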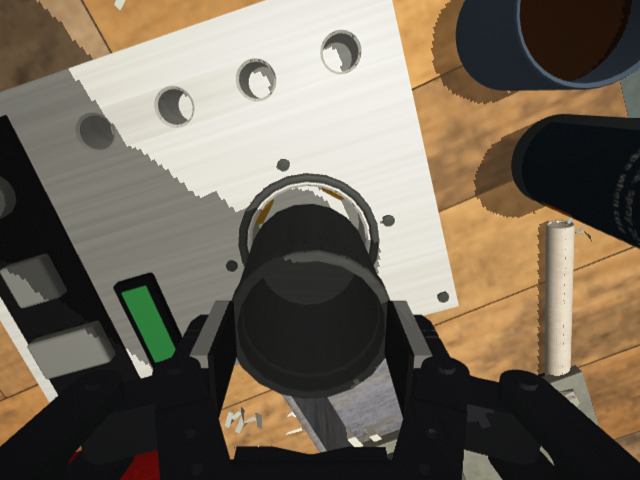

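```bash
cat >> h.py <<'E'
from scipy.optimize import least_squares
def hp(pose,p):
    x,y,a=pose; return np.array([x+(p[0]*np.cos(a)-p[1]*np.sin(a))/1000,y+(p[0]*np.sin(a)+p[1]*np.cos(a))/1000,p[2]/1000])
BO=[(-62,105,85),(-62,60,85),(-62,15,85),(-62,-30,85)]
def fitheater(obs,c,x0=(.536,.239,-.14)):
    r=least_squares(lambda q:np.concatenate([w2p('',hp(q,p),c)-u for p,u in obs]),x0); return r.x,np.round(r.fun,1)
E
python3 - <<'E'
from h import *
c=cal('wrist'); im=cv2.imread('pics/w4.png'); g=cv2.cvtColor(im,cv2.COLOR_BGR2GRAY)
obs=[(BO[i],np.array(u)) for i,u in [(0,(341,51)),(1,(256.5,79.5)),(2,(175,105.5)),(3,(97,131))]]
x,f=fitheater(obs,c); print(x,f)
x0=x
# screws round the well at given positions as check; well ring centre
print(hp(x,(30,60,85)), w2p('',hp(x,(30,60,85)),c), w2p('',hp(x,(30,60+37,85)),c), w2p('',hp(x,(30-37,60,85)),c))
E
```

```text
[ 0.53464556  0.23830704 -0.13860368] [ 0.9  0.   0.3 -0.6 -0.1  0.2 -1.1  0.6]
[0.57264748 0.29358683 0.085     ] [309.37261473 242.31099053] [371.87901551 224.35727638] [289.72117394 181.21283701]
```

>>> move_arm(rows=[[0.03, 0, 0.2, 0, 0, 0, 0.3], [0, 0, 0.3, 0, 0, 0, 0.3], [0, 0, 0.15, 0, 0, 0, 0.3], [0, 0, 0, 0, 0, 0, 0.3]])

```text
time: 10.62
tool_pos: [0.5717, 0.2944, 0.1186]
tcp_rot: [-0.676, -3.067, 0.001]
contact_force: [0.4, 0.3, -2.9]
width: 0.0544
gripper_force: 117.1
```

>>> move_arm(rows=[[0, 0, 0.02, 0, 0, 1, 0.3], [0, 0, 0.02, 0, 0, 1, 0.3], [0, 0, 0.02, 0, 0, 1, 0.3], [0, 0, 0.02, 0, 0, 1, 0.3], [0, 0, 0.02, 0, 0, 1, 0.3], [0, 0, 0.02, 0, 0, 1, 0.3], [0, 0, 0.02, 0, 0, 1, 0.3], [0, 0, 0.02, 0, 0, 1, 0.3], [0, 0, 0.02, 0, 0, 1, 0.3]])

```text
time: 11.75
tool_pos: [0.5741, 0.2943, 0.1138]
tcp_rot: [2.448, 1.965, 0.006]
contact_force: [4.7, -3.1, 2.6]
width: 0.0543
gripper_force: 118.0
```

```bash
python3 -c "
from h import *
s=st();print(s['wrist_torque'])"
```

```text
t 11.75 pos [0.5741 0.2943 0.1138] rot [2.448 1.965 0.006] F [ 4.7 -3.1  2.6] w 0.0543 j [ 0.34  0.45  0.08  1.19 -0.    2.13]
[-0.69268597 -1.05274742  0.27275912]
```

>>> move_arm(rows=[[0, 0, 0.02, 0, 0, -1, 0.3], [0, 0, 0.02, 0, 0, -1, 0.3], [0, 0, 0.02, 0, 0, -1, 0.3], [0, 0, 0.02, 0, 0, -1, 0.3], [0, 0, 0.02, 0, 0, -1, 0.3], [0, 0, 0.02, 0, 0, -1, 0.3], [0, 0, 0.02, 0, 0, -1, 0.3], [0, 0, 0.02, 0, 0, -1, 0.3], [0, 0, 0.02, 0, 0, -1, 0.3]])

```text
time: 12.88
tool_pos: [0.573, 0.2945, 0.1065]
tcp_rot: [0.67, 3.066, 0.002]
contact_force: [1.1, -0.6, 4.4]
width: 0.0542
gripper_force: 118.1
```

>>> move_arm(rows=[[0, 0, 0.02, 0, 0, 1, 0.3], [0, 0, 0.02, 0, 0, 1, 0.3], [0, 0, 0.02, 0, 0, 1, 0.3], [0, 0, 0.02, 0, 0, 1, 0.3], [0, 0, 0.02, 0, 0, 1, 0.3], [0, 0, 0.02, 0, 0, 1, 0.3], [0, 0, 0.02, 0, 0, 1, 0.3], [0, 0, 0.02, 0, 0, 1, 0.3], [0, 0, 0.02, 0, 0, 1, 0.3]])

```text
time: 14.0
tool_pos: [0.574, 0.2944, 0.0998]
tcp_rot: [2.447, 1.966, 0.007]
contact_force: [3.7, -1.7, 6.2]
width: 0.054
gripper_force: 118.6
```

```bash
python3 -c "
from h import *
s=st();print(s['wrist_torque'])"
```

```text
t 14.0 pos [0.574  0.2944 0.0998] rot [2.447 1.966 0.007] F [ 3.7 -1.7  6.2] w 0.054 j [ 0.34  0.46  0.06  1.16 -0.    2.13]
[-0.66145443 -1.0190829   0.93517031]
```

>>> move_arm(rows=[[0, 0, 0.02, 0, 0, -1, 0.3], [0, 0, 0.02, 0, 0, -1, 0.3], [0, 0, 0.02, 0, 0, -1, 0.3], [0, 0, 0.02, 0, 0, -1, 0.3], [0, 0, 0.02, 0, 0, -1, 0.3], [0, 0, 0.02, 0, 0, -1, 0.3], [0, 0, 0.02, 0, 0, -1, 0.3], [0, 0, 0.02, 0, 0, -1, 0.3], [0, 0, 0.02, 0, 0, -1, 0.3]])

```text
time: 15.12
tool_pos: [0.5733, 0.2945, 0.0926]
tcp_rot: [0.67, 3.066, 0.003]
contact_force: [0.9, -3.0, 9.7]
width: 0.0543
gripper_force: 118.9
```

>>> move_arm(rows=[[0, 0, 0.018, 0, 0, 1, 0.3], [0, 0, 0.018, 0, 0, 1, 0.3], [0, 0, 0.018, 0, 0, 1, 0.3], [0, 0, 0.018, 0, 0, 1, 0.3], [0, 0, 0.018, 0, 0, 1, 0.3], [0, 0, 0.018, 0, 0, 1, 0.3]])

```text
time: 15.88
tool_pos: [0.574, 0.2959, 0.0921]
tcp_rot: [1.944, 2.463, 0.013]
contact_force: [-7.4, 1.0, 35.3]
width: 0.0544
gripper_force: 122.9
```

```bash
python3 - <<'E'
from h import *
st(); im,d,W,c=look('w5',['crucible'])
im,d=snapshot('scene'); W=cloud(d,cal('scene'))
for n in ['scene']:
  for r in silhouettes(n,'crucible')[:2]: print(r['score'],r['extent'],np.nanpercentile(W[r['pixels']][:,2],[50,90,97]))
E
```

```text
t 15.88 pos [0.574  0.2959 0.0921] rot [1.944 2.463 0.013] F [-7.4  1.  35.3] w 0.0544 j [0.35 0.46 0.04 1.14 0.   1.68]
crucible 0.79 [232. 220. 156. 181.] ztop 0.1259 circ [574.  295.3] 30.9 mean [573.2 297.  125.1]
crucible 0.59 [  0.   3. 516. 477.] ztop 0.0868 circ [539.  269.6] 139.5 mean [528.  307.4  85.6]
0.56 [277.1, 171.0, 20.1, 25.7] [0.10470826 0.12096102 0.1235178 ]
```

>>> move_arm(rows=[[0, 0, -0.07, 0, 0, 0, 0.3], [0, 0, 0, 0, 0, 0, 0.8], [0, 0, 0, 0, 0, 0, 0.95], [0, 0, 0, 0, 0, 0, 0.95], [0, 0, 0, 0, 0, 0, 0.95], [0, 0, -0.3, 0, 0, 0, 0.95], [0, 0, -0.8, 0, 0, 0, 0.95], [0, 0, -0.8, 0, 0, 0, 0.95], [0, 0, -0.8, 0, 0, -1, 0.95], [0, 0, -0.5, 0, 0, -1, 0.95]])

```text
time: 17.32
tool_pos: [0.5722, 0.2946, 0.2198]
tcp_rot: [1.545, 2.733, 0.003]
contact_force: [-0.1, -0.0, -0.8]
width: 0.081
gripper_force: 0.0
```

>>> move_arm(rows=[[0, 0, 0, 0, 0, -1, 0.95], [0, 0, 0, 0, 0, -1, 0.95], [0, 0, 0, 0, 0, -1, 0.95], [0, 0, 0, 0, 0, -1, 0.95], [0, 0, 0, 0, 0, 0, 0.95], [0, 0, 0, 0, 0, 0, 0.95]])

```text
time: 18.08
tool_pos: [0.572, 0.2944, 0.2175]
tcp_rot: [0.681, 3.067, 0.0]
contact_force: [-0.3, -0.5, 0.2]
width: 0.0812
gripper_force: 0.0
```

```bash
python3 - <<'E'
from h import *
st(); im,d,W,c=look('w6',['crucible'])
im,d=snapshot('scene'); W=cloud(d,cal('scene')); save('scene6',im)
for r in silhouettes('scene','crucible')[:2]: print(r['score'],r['extent'],np.nanpercentile(W[r['pixels']][:,2],[50,90,97]))
for n in ['top','scene']:
  if n=='top': im,d=snapshot(n); W=cloud(d,cal(n))
  ok=(W[...,2]>.02)&(W[...,2]<.045)&(W[...,0]>.35)&(W[...,0]<.6)&(W[...,1]>-.45)&(W[...,1]<-.22)
  m=cv2.morphologyEx(ok.astype(np.uint8),cv2.MORPH_OPEN,np.ones((3,3)))>0; print('block',rect(W[m]))
  print([np.round(atz(r['at'],.01,cal(n)),3) for r in pinpoint(n,'stick')[:1]])
plan([.525,-.307,.22])
E
```

```text
t 18.07 pos [0.572  0.2944 0.2175] rot [0.681 3.067 0.   ] F [-0.3 -0.5  0.2] w 0.0812 j [ 0.35  0.42  0.29  1.44 -0.    0.78]
crucible 0.71 [266. 172.  95. 105.] ztop 0.1265 circ [574.1 294.7] 30.6 mean [572.8 295.4 125.8]
0.75 [277.5, 172.2, 19.6, 21.6] [0.10797768 0.12269149 0.12451258]
block (array([ 507.7, -309.8]), array([205.8, 152.4]), 9.51)
[array([ 0.523, -0.303,  0.01 ])]
block (array([ 507.7, -309.8]), array([205.8, 152.4]), 9.51)
[array([ 0.515, -0.307,  0.01 ])]
tool axes yaw(y) 65.1 tilt [-0. -0.] shift mm [-210.5 -565.3   -2.9] rows40 [ -5.26 -14.13  -0.07]
```

View pics/w6.png

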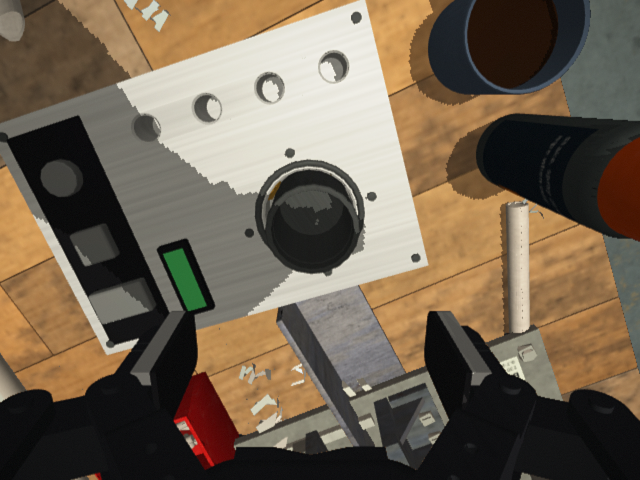

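>>> move_arm(rows=[[-0.35, -0.94, 0, 0, 0, 0, 0.5], [-0.35, -0.94, 0, 0, 0, 0, 0.5], [-0.35, -0.94, 0, 0, 0, 0, 0.5], [-0.35, -0.94, 0, 0, 0, 0, 0.5], [-0.35, -0.94, 0, 0, 0, 0, 0.5], [-0.35, -0.94, 0, 0, 0, 0, 0.5], [-0.35, -0.94, 0, 0, 0, 0, 0.5], [-0.35, -0.94, 0, 0, 0, 0, 0.5], [-0.35, -0.94, 0, 0, 0, 0, 0.5], [-0.35, -0.94, 0, 0, 0, 0, 0.5]])

```text
time: 19.68
tool_pos: [0.5407, -0.1069, 0.2172]
tcp_rot: [0.677, 3.068, -0.0]
contact_force: [0.8, 0.6, 0.4]
width: 0.0427
gripper_force: 0.0
```

>>> move_arm(rows=[[-0.35, -0.94, 0, 0, 0, 0, 0.5], [-0.35, -0.94, 0, 0, 0, 0, 0.5], [-0.35, -0.94, 0, 0, 0, 0, 0.5], [-0.35, -0.94, 0, 0, 0, 0, 0.5], [-0.35, -0.94, 0, 0, 0, 0, 0.5], [0, 0, 0, 0, 0, 0, 0.5], [0, 0, 0, 0, 0, 0, 0.5], [0, 0, 0, 0, 0, 0, 0.5]])

```text
time: 20.68
tool_pos: [0.5256, -0.3046, 0.2173]
tcp_rot: [0.675, 3.068, 0.0]
contact_force: [0.6, 0.2, 0.5]
width: 0.0426
gripper_force: 0.0
```

```bash
python3 - <<'E'
from h import *
st(); im,d,W,c=look('w7',['stick','stud0'])
for q in ['stick','stud0']:
    for r in pinpoint('wrist',q)[:5]: print(q,round(r['score'],2),np.round(r['at'],1),np.round(atz(r['at'],.01,c),4))
E
```

```text
t 20.68 pos [ 0.5256 -0.3046  0.2173] rot [0.675 3.068 0.   ] F [0.6 0.2 0.5] w 0.0426 j [-0.66  0.36  0.19  1.4   0.   -0.23]
stick 0.97 [286. 181.  39.  59.] ztop 0.1114 circ [ 525.  -307.8] 12.6 mean [ 524.3 -307.6  110.3]
stud0 0.77 [256. 142.  31.  32.] ztop 0.0874 circ [ 479.8 -315.8] 8.0 mean [ 479.6 -315.3   86.2]
stud0 0.72 [241. 216.  31.  44.] ztop 0.0873 circ [ 533.1 -355.1] 8.2 mean [ 532.5 -354.7   86.1]
stud0 0.67 [217.  92.  38.  26.] ztop 0.0873 circ [ 434.5 -323.1] 8.0 mean [ 434.4 -322.8   86.1]
stud0 0.56 [166. 129.  36.  30.] ztop 0.0873 circ [ 442.2 -370.2] 8.0 mean [ 442.4 -369.7   86.1]
stick 0.94 [306.5 189.8] [ 0.5236 -0.3076  0.01  ]
stick 0.42 [245.1 105.2] [ 0.4354 -0.3243  0.01  ]
stick 0.15 [200.2 135.2] [ 0.4411 -0.3712  0.01  ]
stud0 0.97 [201.5 136.2] [ 0.4424 -0.3706  0.01  ]
stud0 0.84 [276.1 152.1] [ 0.4818 -0.3177  0.01  ]
stud0 0.63 [264.7 219.2] [ 0.5324 -0.3544  0.01  ]
stud0 0.57 [246.3 103.4] [ 0.4345 -0.3227  0.01  ]
stud0 0.22 [257.6 159.6] [ 0.4808 -0.3355  0.01  ]
```

View pics/w7.png

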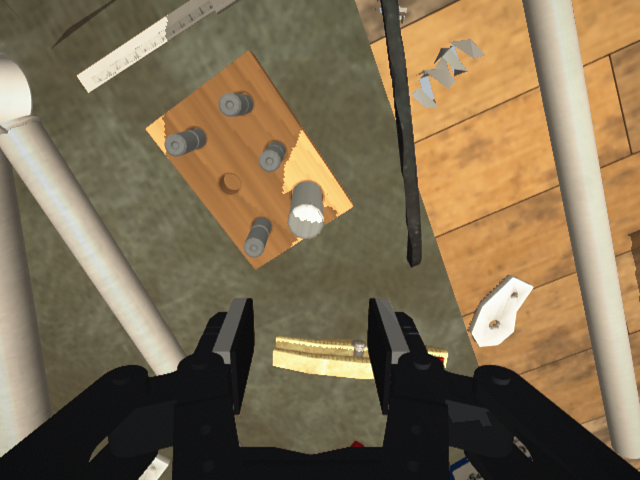

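>>> move_arm(rows=[[-0.02, -0.08, 0.4, 0, 0, 0, 0.5], [0, 0, 0.8, 0, 0, 0, 0.5], [0, 0, 0.8, 0, 0, 0, 0.5], [0, 0, 0.7, 0, 0, 0, 0.5], [0, 0, 0.5, 0, 0, 0, 0.5], [0, 0, 0.22, 0, 0, 0, 0.5], [0, 0, 0, 0, 0, 0, 0.5], [0, 0, 0, 0, 0, 0, 0.1], [0, 0, 0, 0, 0, 0, 0.1], [0, 0, 0, 0, 0, 0, 0.1]], force=60)

```text
time: 22.18
tool_pos: [0.5254, -0.3092, 0.0816]
tcp_rot: [0.676, 3.066, -0.001]
contact_force: [0.4, 1.0, 6.2]
width: 0.0219
gripper_force: 58.6
```

>>> move_arm(rows=[[0, 0, 0, 0, 0, 0, 0.1], [0, 0, 0, 0, 0, 0, 0.1], [0, 0, -0.3, 0, 0, 0, 0.1], [0, 0, -0.7, 0, 0, 0, 0.1], [0, 0, -0.8, 0, 0, 0, 0.1], [0, 0, -0.8, 0, 0, 0, 0.1], [0, 0, -0.9, 0, 0, 0, 0.1], [0, 0, -0.6, 0, 0, 0, 0.1], [0, 0, 0, 0, 0, 0, 0.1], [0, 0, 0, 0, 0, 0, 0.1]])

```text
time: 23.42
tool_pos: [0.5244, -0.3086, 0.2431]
tcp_rot: [-0.676, -3.066, -0.001]
contact_force: [0.2, -0.1, -3.8]
width: 0.0217
gripper_force: 59.1
```

```bash
cat >> h.py <<'E'
def held(q,L,cq=None):
    s=state(); c=cal('wrist'); r=R.from_rotvec(s['tcp_rot'])
    im,d=snapshot('wrist'); W=cloud(d,c)
    for k in silhouettes('wrist',q)[:5]:
        P=W[k['pixels']];P=P[~np.isnan(P[:,0])]
        if len(P)<20: continue
        T=r.inv().apply(P-s['tool_pos'])*1000; m=T[:,2]<np.percentile(T[:,2],3)+3
        print(q,round(k['score'],2),np.round(k['extent']),'top in tool',np.round(cv2.minEnclosingCircle(T[m][:,:2].astype(np.float32))[0],1),'z',np.round(np.percentile(T[:,2],[2,50,98]),1))
    return im
E
python3 - <<'E'
from h import *
st(); save('w8',held('stick',100)); plan([.5735,.2945,.215])
E
```

```text
t 23.43 pos [ 0.5244 -0.3086  0.2431] rot [-6.760e-01 -3.066e+00 -1.000e-03] F [ 0.2 -0.1 -3.8] w 0.0217 j [-0.67  0.36  0.26  1.47 -0.   -0.24]
stick 0.66 [279. 216.  60. 132.] top in tool [1.7 0.9] z [-29.7 -21.8  61.1]
tool axes yaw(y) 65.1 tilt [-0.002  0.001] shift mm [208.8 567.8  28.6] rows40 [ 5.22 14.19  0.72]
```

View pics/w8.png

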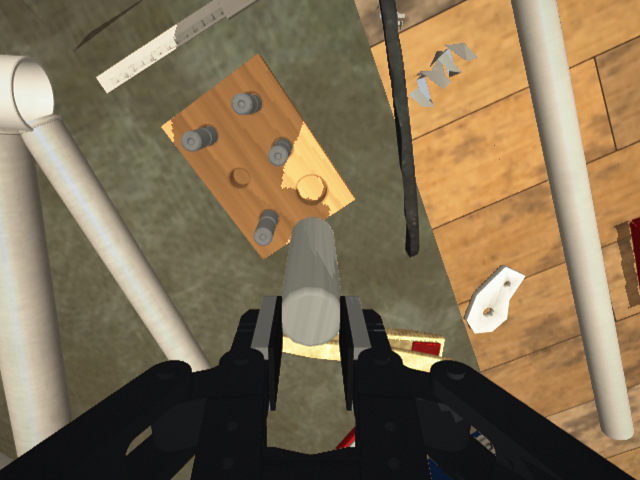

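>>> move_arm(rows=[[0.35, 0.945, 0, 0, 0, 0, 0.1], [0.35, 0.945, 0, 0, 0, 0, 0.1], [0.35, 0.945, 0, 0, 0, 0, 0.1], [0.35, 0.945, 0, 0, 0, 0, 0.1], [0.35, 0.945, 0, 0, 0, 0, 0.1], [0.35, 0.945, 0, 0, 0, 0, 0.1], [0.35, 0.945, 0, 0, 0, 0, 0.1], [0.35, 0.945, 0, 0, 0, 0, 0.1], [0.35, 0.945, 0, 0, 0, 0, 0.1], [0.35, 0.945, 0, 0, 0, 0, 0.1]])

```text
time: 24.78
tool_pos: [0.5562, 0.0943, 0.2433]
tcp_rot: [-0.676, -3.066, 0.001]
contact_force: [0.7, -0.6, -2.9]
width: 0.0218
gripper_force: 59.2
```

>>> move_arm(rows=[[0.35, 0.945, 0, 0, 0, 0, 0.1], [0.35, 0.945, 0, 0, 0, 0, 0.1], [0.35, 0.945, 0, 0, 0, 0, 0.1], [0.35, 0.945, 0, 0, 0, 0, 0.1], [0.33, 0.945, 0, 0, 0, 0, 0.1], [0, 0, 0.3, 0, 0, 0, 0.1], [0, 0, 0, 0, 0, 0, 0.1], [0, 0, 0, 0, 0, 0, 0.1]])

```text
time: 25.78
tool_pos: [0.5732, 0.2926, 0.2322]
tcp_rot: [-0.678, -3.067, 0.001]
contact_force: [0.2, -0.8, -3.2]
width: 0.0215
gripper_force: 59.4
```

```bash
python3 - <<'E'
from h import *
st(); look('w9',['crucible','stick']);plan([.5735,.2945,.129])
E
```

```text
t 25.77 pos [0.5732 0.2926 0.2322] rot [-6.780e-01 -3.067e+00  1.000e-03] F [ 0.2 -0.8 -3.2] w 0.0215 j [ 0.34  0.42  0.33  1.48 -0.    0.78]
crucible 0.64 [268. 164.  88.  91.] ztop 0.1267 circ [573.9 294.5] 30.6 mean [566.5 298.5 126.4]
stick 0.6 [280. 215.  62. 130.] ztop 0.2617 circ [572.1 294.3] 13.2 mean [571.1 293.6 260.8]
tool axes yaw(y) 65.1 tilt [0.001 0.   ] shift mm [  0.8   1.5 103.8] rows40 [0.02 0.04 2.59]
```

View pics/w9.png

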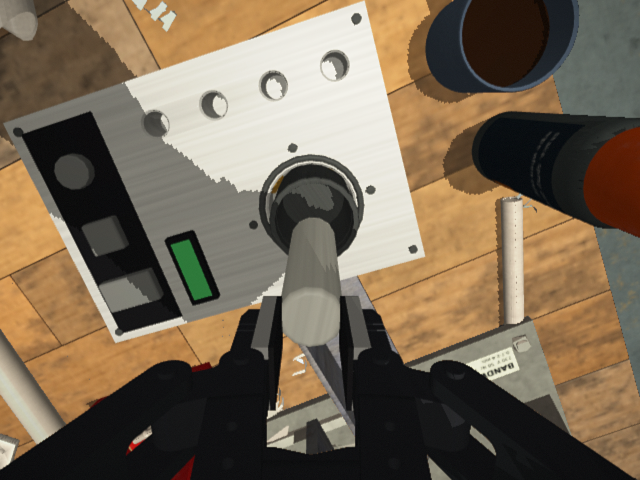

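>>> move_arm(rows=[[0.02, 0.04, 0.5, 0, 0, 0, 0.1], [0, 0, 0.6, 0, 0, 0, 0.1], [0, 0, 0.6, 0, 0, 0, 0.1], [0, 0, 0.5, 0, 0, 0, 0.1], [0, 0, 0.3, 0, 0, 0, 0.1], [0, 0, 0.11, 0, 0, 0, 0.1], [0, 0, 0, 0, 0, 0, 0.1], [0, 0, 0, 0, 0, 0, 0.1]])

```text
time: 26.92
tool_pos: [0.5736, 0.2955, 0.1287]
tcp_rot: [0.676, 3.067, 0.001]
contact_force: [0.2, -0.1, -3.5]
width: 0.0214
gripper_force: 59.4
```

>>> move_arm(rows=[[0, 0, 0, 0, 0, 0, 0.35], [0, 0, 0, 0, 0, 0, 0.5], [0, 0, 0, 0, 0, 0, 0.6], [0, 0, -0.2, 0, 0, 0, 0.6], [0, 0, -0.8, 0, 0, 0, 0.6], [0, 0, -0.8, 0, 0, 0, 0.6], [0, 0, -0.8, 0, 0, 0, 0.5], [0, 0, 0, 0, 0, 0, 0.35], [0, 0, 0, 0, 0, 0, 0.35], [0, 0, 0, 0, 0, 0, 0.35]])

```text
time: 28.18
tool_pos: [0.5729, 0.2952, 0.2309]
tcp_rot: [-0.676, -3.067, 0.001]
contact_force: [0.4, 0.6, -0.6]
width: 0.0299
gripper_force: 0.0
```

```bash
python3 - <<'E'
from h import *
st(); im,d,W,c=look('w10',['crucible','stick'])
for n in ['wrist']:
  for r in pinpoint(n,'bore0')[:5]: print(np.round(r['at'],1),round(r['score'],2))
  for q in ['key_round_top','key_square_top','key_bar_top']: print(q,[np.round(atz(r['at'],.0955,c),4) for r in pinpoint(n,q)[:1]])
print([np.round(w2p('',hp((.5346,.2383,-.1386),p),c),1) for p in BO])
im,d=snapshot('scene'); W=cloud(d,cal('scene'))
for r in silhouettes('scene','stick')[:1]: print(r['score'],r['extent'],np.nanpercentile(W[r['pixels']],[10,90,97],axis=0))
# stud A
plan([.480,-.3157,.18],99)
E
```

```text
t 28.18 pos [0.5729 0.2952 0.2309] rot [-6.760e-01 -3.067e+00  1.000e-03] F [ 0.4  0.6 -0.6] w 0.0299 j [ 0.35  0.42  0.33  1.48 -0.    0.78]
crucible 0.65 [264. 169.  93.  98.] ztop 0.1262 circ [573.1 294.4] 30.6 mean [572.3 294.6 125.8]
stick 0.78 [292. 182.  41.  72.] ztop 0.1563 circ [573.1 296.7] 12.5 mean [572.3 296.9 155.3]
[331.6  68.6] 0.93
[208.9 110.1] 0.76
[270.7  89.1] 0.74
[153.8 130.4] 0.58
key_round_top [array([0.4736, 0.1501, 0.0955])]
key_square_top [array([0.5283, 0.1419, 0.0955])]
key_bar_top [array([0.5733, 0.1346, 0.0955])]
[array([332.1,  66. ]), array([270.5,  86. ]), array([210.6, 105.5]), array([152.2, 124.4])]
tool axes yaw(y) 65.1 tilt [-0. -0.] shift mm [-172.3 -593.7   51.8] rows40 [ -4.31 -14.84   1.3 ]
turn about tool z deg -33.9 units -3.94
```

View pics/w10.png

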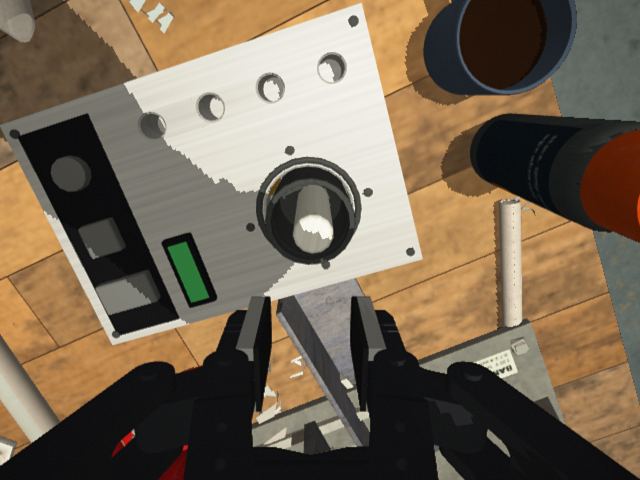

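>>> move_arm(rows=[[-0.287, -0.99, 0, 0, 0, 0, 0.35], [-0.287, -0.99, 0, 0, 0, 0, 0.35], [-0.287, -0.99, 0, 0, 0, 0, 0.35], [-0.287, -0.99, 0, 0, 0, 0, 0.35], [-0.287, -0.99, 0, 0, 0, 0, 0.35], [-0.287, -0.99, 0, 0, 0, 0, 0.35], [-0.287, -0.99, 0, 0, 0, 0, 0.35], [-0.287, -0.99, 0, 0, 0, 0, 0.35], [-0.287, -0.99, 0, 0, 0, 0, 0.35], [-0.287, -0.99, 0, 0, 0, 0, 0.35]])

```text
time: 29.88
tool_pos: [0.5106, -0.1135, 0.232]
tcp_rot: [0.676, 3.068, -0.0]
contact_force: [0.3, 0.7, -0.8]
width: 0.0297
gripper_force: 0.0
```

>>> move_arm(rows=[[-0.287, -0.99, 0, 0, 0, 0, 0.35], [-0.287, -0.99, 0, 0, 0, 0, 0.35], [-0.287, -0.99, 0, 0, 0, 0, 0.35], [-0.287, -0.99, 0.3, 0, 0, 0, 0.35], [-0.287, -0.99, 0.6, 0, 0, 0, 0.35], [0, 0, 0.5, 0, 0, 0, 0.35], [0, 0, 0, 0, 0, 0, 0.35], [0, 0, 0, 0, 0, 0, 0.35]])

```text
time: 30.88
tool_pos: [0.4802, -0.3158, 0.1768]
tcp_rot: [0.675, 3.067, -0.001]
contact_force: [-0.4, -0.2, 1.0]
width: 0.03
gripper_force: 0.0
```

```bash
cat >> h.py <<'E'
BORES=[hp((.5346,.2383,-.1386),p) for p in BO]
def nearest(q='stud0'):
    """stud tops seen by wrist camera, plan to the one nearest the TCP"""
    s=st(); c=cal('wrist'); im,d=snapshot('wrist'); W=cloud(d,c); L=[]
    for k in silhouettes('wrist',q)[:6]:
        P=W[k['pixels']];P=P[~np.isnan(P[:,0])]
        if len(P)<20: continue
        zt=np.percentile(P[:,2],95); T=P[P[:,2]>zt-.004]; (x,y),r=cv2.minEnclosingCircle((T[:,:2]*1000).astype(np.float32))
        print('stud',round(k['score'],2),np.round([x,y,zt*1000,r],1))
        if r<11: L.append((np.hypot(x/1000-s['tool_pos'][0],y/1000-s['tool_pos'][1]),x/1000,y/1000))
    m=min(L); plan([m[1],m[2],.055]); return im
E
python3 - <<'E'
from h import *
save('w11',nearest())
E
```

```text
t 30.88 pos [ 0.4802 -0.3158  0.1768] rot [ 6.750e-01  3.067e+00 -1.000e-03] F [-0.4 -0.2  1. ] w 0.03 j [-0.73  0.31  0.02  1.28  0.   -0.29]
stud 0.78 [ 479.6 -315.5   87.2    8. ]
stud 0.63 [ 532.7 -355.2   87.1    8.1]
stud 0.62 [ 434.1 -323.1   87.3    7.9]
tool axes yaw(y) 65.2 tilt [ 0.001 -0.001] shift mm [  1.1  -0.  122.1] rows40 [ 0.03 -0.    3.05]
```

>>> move_arm(rows=[[0.02, 0, 0.4, 0, 0, 0, 0.35], [0, 0, 0.7, 0, 0, 0, 0.35], [0, 0, 0.7, 0, 0, 0, 0.35], [0, 0, 0.7, 0, 0, 0, 0.35], [0, 0, 0.4, 0, 0, 0, 0.35], [0, 0, 0.15, 0, 0, 0, 0.35], [0, 0, 0, 0, 0, 0, 0.35], [0, 0, 0, 0, 0, 0, 0.02], [0, 0, 0, 0, 0, 0, 0.02], [0, 0, 0, 0, 0, 0, 0.02]], force=50)

```text
time: 32.22
tool_pos: [0.4797, -0.3161, 0.055]
tcp_rot: [0.676, 3.066, -0.001]
contact_force: [0.4, 1.0, 6.5]
width: 0.0129
gripper_force: 49.0
```

>>> move_arm(rows=[[0, 0, 0, 0, 0, 0, 0.02], [0, 0, -0.2, 0, 0, 0, 0.02], [0, 0, -0.5, 0, 0, 0, 0.02], [0, 0, -0.8, 0, 0, 0, 0.02], [0, 0, -0.9, 0, 0, 0, 0.02], [0, 0, -0.9, 0, 0, 0, 0.02], [0, 0, -0.8, 0, 0, 0, 0.02], [0, 0, -0.1, 0, 0, 0, 0.02], [0, 0, 0, 0, 0, 0, 0.02]])

```text
time: 33.35
tool_pos: [0.4789, -0.3155, 0.2214]
tcp_rot: [-0.676, -3.068, -0.0]
contact_force: [-0.8, -0.0, -2.0]
width: 0.0126
gripper_force: 48.8
```

```bash
python3 - <<'E'
from h import *
st(); save('w12',held('stud0',76)); plan([*BORES[0][:2],.19]); print(np.round(BORES,4))
E
```

```text
t 33.35 pos [ 0.4789 -0.3155  0.2214] rot [-0.676 -3.068 -0.   ] F [-0.8 -0.  -2. ] w 0.0126 j [-0.73  0.3   0.11  1.39 -0.   -0.29]
stud0 0.76 [282. 259.  16.  40.] top in tool [-33.4 -13.9] z [133.8 152.  193.2]
stud0 0.73 [266. 140.  26.  29.] top in tool [ 37.3 -25.7] z [133.8 135.8 190.6]
stud0 0.56 [215. 174.  28.  34.] top in tool [ 10.1 -65.1] z [133.8 137.7 193.7]
tool axes yaw(y) 65.1 tilt [-0.002  0.001] shift mm [271.7 608.2  31.5] rows40 [ 6.79 15.21  0.79]
[[0.4877 0.3509 0.085 ]
 [0.4815 0.3063 0.085 ]
 [0.4753 0.2617 0.085 ]
 [0.469  0.2172 0.085 ]]
```

View pics/w12.png

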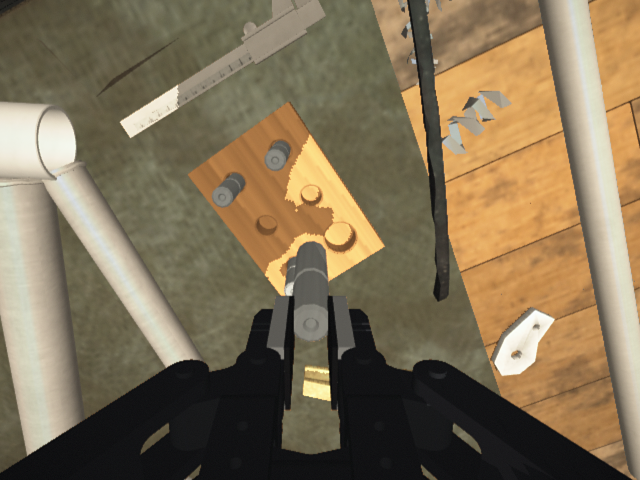

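>>> move_arm(rows=[[0.425, 0.95, 0, 0, 0, 0, 0.02], [0.425, 0.95, 0, 0, 0, 0, 0.02], [0.425, 0.95, 0, 0, 0, 0, 0.02], [0.425, 0.95, 0, 0, 0, 0, 0.02], [0.425, 0.95, 0, 0, 0, 0, 0.02], [0.425, 0.95, 0, 0, 0, 0, 0.02], [0.425, 0.95, 0, 0, 0, 0, 0.02], [0.425, 0.95, 0, 0, 0, 0, 0.02], [0.425, 0.95, 0, 0, 0, 0, 0.02], [0.425, 0.95, 0, 0, 0, 0, 0.02]])

```text
time: 34.7
tool_pos: [0.4839, 0.1019, 0.2208]
tcp_rot: [-0.676, -3.066, 0.001]
contact_force: [1.0, -0.1, -0.1]
width: 0.0125
gripper_force: 48.8
```

>>> move_arm(rows=[[0.425, 0.95, 0, 0, 0, 0, 0.02], [0.425, 0.95, 0, 0, 0, 0, 0.02], [0.425, 0.95, 0, 0, 0, 0, 0.02], [0.425, 0.95, 0, 0, 0, 0, 0.02], [0.425, 0.95, 0, 0, 0, 0, 0.02], [0.42, 0.95, 0.4, 0, 0, 0, 0.02], [0, 0, 0.8, 0, 0, 0, 0.02], [0, 0, 0.5, 0, 0, 0, 0.02], [0, 0, 0, 0, 0, 0, 0.02], [0, 0, 0, 0, 0, 0, 0.02]])

```text
time: 35.95
tool_pos: [0.4882, 0.3502, 0.1542]
tcp_rot: [0.676, 3.068, 0.0]
contact_force: [0.6, -0.6, -0.3]
width: 0.0123
gripper_force: 48.9
```

```bash
cat >> h.py <<'E'
def studheld(name):
    s=st(); c=cal('wrist'); r=R.from_rotvec(s['tcp_rot']); im,d=snapshot('wrist'); save(name,im)
    W=cloud(d,c); T=r.inv().apply(W.reshape(-1,3)-s['tool_pos'])*1000; T=T[~np.isnan(T[:,0])]
    m=(np.hypot(T[:,0],T[:,1])<13)&(T[:,2]<-20)&(T[:,2]>-45); k=T[m]; zt=np.percentile(k[:,2],5)
    e=cv2.minEnclosingCircle(k[k[:,2]<zt+3][:,:2].astype(np.float32)); print('held stud top: z',round(zt,1),'centre in tool mm',np.round(e[0],1),'r',round(e[1],1),len(k))
    return im,c
E
python3 - <<'E'
from h import *
im,c=studheld('w13')
print([np.round(w2p('',b,c),1).tolist() for b in BORES]); print([(round(r['score'],2),np.round(r['at'],1).tolist()) for r in pinpoint('wrist','bore0')[:5]])
plan([*BORES[0][:2],.14])
E
```

```text
t 35.95 pos [0.4882 0.3502 0.1542] rot [0.676 3.068 0.   ] F [ 0.6 -0.6 -0.3] w 0.0123 j [ 0.48  0.36  0.04  1.25 -0.    0.92]
held stud top: z -41.5 centre in tool mm [0.2 0. ] r 12.8 1863
[[311.1, 237.4], [239.5, 258.0], [170.3, 278.0], [103.1, 297.4]]
[(0.95, [171.1, 282.6]), (0.9, [239.8, 259.2]), (0.82, [101.1, 301.2]), (0.65, [308.5, 240.6])]
tool axes yaw(y) 65.1 tilt [0.001 0.001] shift mm [ 0.9  0.2 14.8] rows40 [0.02 0.   0.37]
```

View pics/w13.png

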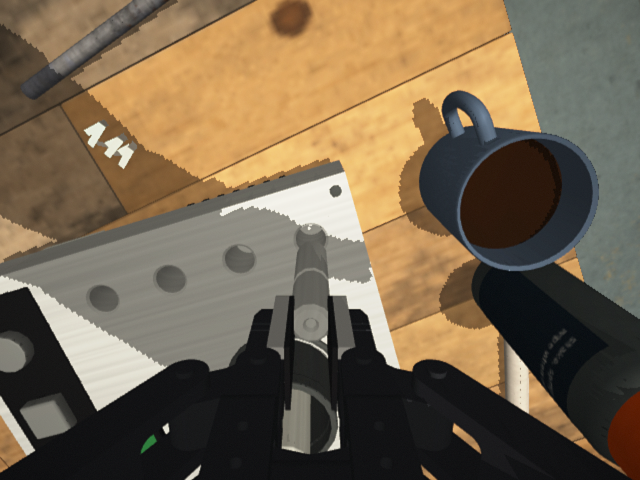

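```bash
python3 - <<'E'
from h import *
s=state(); r=R.from_rotvec(s['tcp_rot']); c=cal('wrist')
for t in [(0,0,-32),(2,0,-32),(0,2,-32),(0,0,44)]: print(t,np.round(w2p('',s['tool_pos']+r.apply(np.array(t)/1000),c),1))
g=cv2.cvtColor(cv2.imread('pics/w13.png'),cv2.COLOR_BGR2GRAY); cs=cv2.HoughCircles(cv2.GaussianBlur(g[295:350,285:340],(3,3),0),cv2.HOUGH_GRADIENT,1,20,param1=80,param2=10,minRadius=8,maxRadius=20); print(None if cs is None else cs[0][:3]+[285,295,0])
E
```

```text
(0, 0, -32) [310.3 326.2]
(2, 0, -32) [310.3 321.3]
(0, 2, -32) [315.8 326.2]
(0, 0, 44) [310.4 253.4]
[[309.5        323.5         19.39999962]]
```

>>> move_arm(rows=[[0, 0, 0.3, 0, 0, 0, 0.02], [0, 0, 0.25, 0, 0, 0, 0.02], [0, 0, 0.2, 0, 0, 0, 0.02], [0, 0, 0, 0, 0, 0, 0.02]])

```text
time: 36.55
tool_pos: [0.4876, 0.35, 0.1229]
tcp_rot: [-0.676, -3.067, 0.002]
contact_force: [-0.6, 0.7, -1.4]
width: 0.0128
gripper_force: 48.9
```

>>> move_arm(rows=[[0, 0, 0.15, 0, 0, 0, 0.02], [0, 0, 0.15, 0, 0, 0, 0.02], [0, 0, 0.15, 0, 0, 0, 0.02], [0, 0, 0, 0, 0, 0, 0.02]])

```text
time: 37.05
tool_pos: [0.4877, 0.3501, 0.1053]
tcp_rot: [-0.676, -3.067, 0.001]
contact_force: [0.9, -0.6, 0.0]
width: 0.0122
gripper_force: 48.9
```

Going in cleanly. Finish, release, rise.

>>> move_arm(rows=[[0, 0, 0.15, 0, 0, 0, 0.02], [0, 0, 0.12, 0, 0, 0, 0.02], [0, 0, 0.06, 0, 0, 0, 0.02], [0, 0, 0, 0, 0, 0, 0.02]])

```text
time: 37.55
tool_pos: [0.488, 0.3502, 0.0925]
tcp_rot: [-0.676, -3.068, 0.0]
contact_force: [0.2, 0.2, -0.5]
width: 0.0123
gripper_force: 49.0
```

>>> move_arm(rows=[[0, 0, 0, 0, 0, 0, 0.25], [0, 0, 0, 0, 0, 0, 0.35], [0, 0, 0, 0, 0, 0, 0.35], [0, 0, -0.2, 0, 0, 0, 0.35], [0, 0, -0.8, 0, 0, 0, 0.35], [0, 0, -0.8, 0, 0, 0, 0.35], [0, 0, -0.8, 0, 0, 0, 0.35], [0, 0, 0, 0, 0, 0, 0.35], [0, 0, 0, 0, 0, 0, 0.35]])

```text
time: 38.67
tool_pos: [0.4879, 0.3502, 0.1965]
tcp_rot: [-0.676, -3.068, 0.0]
contact_force: [-0.9, 0.6, -1.1]
width: 0.03
gripper_force: 0.0
```

```bash
python3 - <<'E'
from h import *
st(); look('w14',['stud0']); im,d=snapshot('top'); W=cloud(d,cal('top'))
for r in silhouettes('top','stud0')[:6]: 
    P=W[r['pixels']]; print(round(r['score'],2),np.round(r['extent']),np.round(np.nanpercentile(P,[50,95],axis=0),3).tolist())
plan([.5327,-.3552,.18])
E
```

```text
t 38.67 pos [0.4879 0.3502 0.1965] rot [-0.676 -3.068  0.   ] F [-0.9  0.6 -1.1] w 0.03 j [0.48 0.35 0.13 1.35 0.   0.92]
stud0 0.9 [298. 210.  24.  37.] ztop 0.1243 circ [487.9 350.9] 7.9 mean [487.4 350.9 123.1]
stud0 0.55 [261. 313.  73. 103.] ztop 0.1261 circ [544.2 307.6] 59.9 mean [568.  310.4 128.9]
stud0 0.51 [269. 346.  42.  83.] ztop 0.1562 circ [572.7 297.1] 12.6 mean [571.4 297.6 155.3]
0.6 [473. 213.  14.  14.] [[0.531, -0.348, 0.077], [0.538, -0.344, 0.089]]
0.46 [481. 252.  16.   8.] [[0.441, -0.363, 0.077], [0.447, -0.36, 0.089]]
tool axes yaw(y) 65.1 tilt [-0.001 -0.001] shift mm [-337.3 -621.    16.2] rows40 [ -8.43 -15.53   0.41]
```

>>> move_arm(rows=[[-0.496, -0.913, -0.3, 0, 0, 0, 0.35], [-0.496, -0.913, 0, 0, 0, 0, 0.35], [-0.496, -0.913, 0, 0, 0, 0, 0.35], [-0.496, -0.913, 0, 0, 0, 0, 0.35], [-0.496, -0.913, 0, 0, 0, 0, 0.35], [-0.496, -0.913, 0, 0, 0, 0, 0.35], [-0.496, -0.913, 0, 0, 0, 0, 0.35], [-0.496, -0.913, 0, 0, 0, 0, 0.35], [-0.496, -0.913, 0, 0, 0, 0, 0.35], [-0.496, -0.913, 0, 0, 0, 0, 0.35]])

```text
time: 40.12
tool_pos: [0.5143, -0.0658, 0.2082]
tcp_rot: [-0.676, -3.067, -0.0]
contact_force: [0.7, -0.5, 0.2]
width: 0.0302
gripper_force: 0.0
```

>>> move_arm(rows=[[-0.496, -0.913, 0, 0, 0, 0, 0.35], [-0.496, -0.913, 0, 0, 0, 0, 0.35], [-0.496, -0.913, 0, 0, 0, 0, 0.35], [-0.496, -0.913, 0, 0, 0, 0, 0.35], [-0.496, -0.913, 0, 0, 0, 0, 0.35], [-0.496, -0.913, 0.3, 0, 0, 0, 0.35], [-0.496, -0.913, 0.4, 0, 0, 0, 0.35], [0, 0, 0.2, 0, 0, 0, 0.35], [0, 0, 0, 0, 0, 0, 0.35], [0, 0, 0, 0, 0, 0, 0.35]])

```text
time: 41.38
tool_pos: [0.5334, -0.3538, 0.1733]
tcp_rot: [0.674, 3.068, -0.0]
contact_force: [-0.8, 0.1, -0.3]
width: 0.0301
gripper_force: 0.0
```

```bash
python3 - <<'E'
from h import *
save('w15',nearest())
E
```

```text
t 41.38 pos [ 0.5334 -0.3538  0.1733] rot [ 0.674  3.068 -0.   ] F [-0.8  0.1 -0.3] w 0.0301 j [-0.72  0.42  0.18  1.33  0.   -0.28]
stud 0.61 [ 532.9 -355.2   87.2    8. ]
stud 0.55 [ 442.1 -370.6   87.2    8.1]
tool axes yaw(y) 65.2 tilt [ 0.001 -0.001] shift mm [  0.2  -1.4 118.6] rows40 [ 0.   -0.03  2.97]
```

>>> move_arm(rows=[[0.03, -0.03, 0.4, 0, 0, 0, 0.35], [0, 0, 0.7, 0, 0, 0, 0.35], [0, 0, 0.7, 0, 0, 0, 0.35], [0, 0, 0.7, 0, 0, 0, 0.35], [0, 0, 0.35, 0, 0, 0, 0.35], [0, 0, 0.12, 0, 0, 0, 0.35], [0, 0, 0, 0, 0, 0, 0.35], [0, 0, 0, 0, 0, 0, 0.02], [0, 0, 0, 0, 0, 0, 0.02], [0, 0, 0, 0, 0, 0, 0.02]], force=50)

```text
time: 42.72
tool_pos: [0.5321, -0.3559, 0.055]
tcp_rot: [0.676, 3.066, -0.001]
contact_force: [0.6, 0.3, 5.5]
width: 0.0123
gripper_force: 48.9
```

>>> move_arm(rows=[[0, 0, 0, 0, 0, 0, 0.02], [0, 0, -0.2, 0, 0, 0, 0.02], [0, 0, -0.5, 0, 0, 0, 0.02], [0, 0, -0.8, 0, 0, 0, 0.02], [0, 0, -0.9, 0, 0, 0, 0.02], [0, 0, -0.9, 0, 0, 0, 0.02], [0, 0, -0.8, 0, 0, 0, 0.02], [0, 0, -0.1, 0, 0, 0, 0.02], [0, 0, 0, 0, 0, 0, 0.02]])

```text
time: 43.85
tool_pos: [0.5314, -0.3553, 0.2213]
tcp_rot: [-0.676, -3.067, -0.0]
contact_force: [-0.1, 0.0, 0.1]
width: 0.0124
gripper_force: 48.8
```

```bash
cat >> h.py <<'E'
def topoff(name):
    """offset of held stud's top from the tool axis, mm in tool x,y"""
    s=st(); r=R.from_rotvec(s['tcp_rot']); c=cal('wrist'); im,d=snapshot('wrist'); save(name,im)
    W=cloud(d,c); T=(r.inv().apply(W.reshape(-1,3)-s['tool_pos'])*1000).reshape(480,640,3)
    m=(np.abs(T[...,0])<9.5)&(np.abs(T[...,1])<7)&(T[...,2]<-28)&(T[...,2]>-36)
    if m.sum()>50: k=T[m]; print('top z',np.round(np.median(k[:,2]),1),'mid x',np.round((np.percentile(k[:,0],2)+np.percentile(k[:,0],98))/2,1),'mid y',np.round((np.percentile(k[:,1],2)+np.percentile(k[:,1],98))/2,1),'span',np.round(np.ptp(k[:,:2],axis=0),1),m.sum())
    return c
E
python3 - <<'E'
from h import *
topoff('w16'); plan([*BORES[1][:2],.19])
E
```

```text
t 43.85 pos [ 0.5314 -0.3553  0.2213] rot [-0.676 -3.067 -0.   ] F [-0.1  0.   0.1] w 0.0124 j [-0.72  0.41  0.29  1.45 -0.   -0.29]
top z -31.0 mid x -0.0 mid y 0.1 span [18.7 12.6] 1263
tool axes yaw(y) 65.1 tilt [-0.001  0.001] shift mm [323.  579.3  31.5] rows40 [ 8.08 14.48  0.79]
```

>>> move_arm(rows=[[0.505, 0.905, 0, 0, 0, 0, 0.02], [0.505, 0.905, 0, 0, 0, 0, 0.02], [0.505, 0.905, 0, 0, 0, 0, 0.02], [0.505, 0.905, 0, 0, 0, 0, 0.02], [0.505, 0.905, 0, 0, 0, 0, 0.02], [0.505, 0.905, 0, 0, 0, 0, 0.02], [0.505, 0.905, 0, 0, 0, 0, 0.02], [0.505, 0.905, 0, 0, 0, 0, 0.02], [0.505, 0.905, 0, 0, 0, 0, 0.02], [0.505, 0.905, 0, 0, 0, 0, 0.02]])

```text
time: 45.15
tool_pos: [0.4995, 0.0593, 0.2206]
tcp_rot: [-0.676, -3.066, 0.001]
contact_force: [0.7, -0.2, -0.8]
width: 0.0126
gripper_force: 48.8
```

>>> move_arm(rows=[[0.505, 0.905, 0, 0, 0, 0, 0.02], [0.505, 0.905, 0, 0, 0, 0, 0.02], [0.505, 0.905, 0, 0, 0, 0, 0.02], [0.505, 0.905, 0, 0, 0, 0, 0.02], [0.505, 0.905, 0, 0, 0, 0, 0.02], [0.505, 0.905, 0.4, 0, 0, 0, 0.02], [0, 0, 0.8, 0, 0, 0, 0.02], [0, 0, 0.5, 0, 0, 0, 0.02], [0, 0, 0, 0, 0, 0, 0.02], [0, 0, 0, 0, 0, 0, 0.02]])

```text
time: 46.4
tool_pos: [0.4818, 0.3059, 0.1541]
tcp_rot: [-0.676, -3.068, 0.0]
contact_force: [0.4, 0.5, -0.6]
width: 0.0125
gripper_force: 48.9
```

```bash
python3 - <<'E'
from h import *
c=topoff('w17'); s=state(); r=R.from_rotvec(s['tcp_rot'])
print('axis top px',np.round(w2p('',s['tool_pos']+r.apply([0,0,-.032]),c),1))
g=cv2.cvtColor(cv2.imread('pics/w17.png'),cv2.COLOR_BGR2GRAY); cs=cv2.HoughCircles(cv2.GaussianBlur(g[295:350,285:340],(3,3),0),cv2.HOUGH_GRADIENT,1,20,param1=80,param2=10,minRadius=8,maxRadius=20); print(None if cs is None else cs[0][:3]+[285,295,0])
print([np.round(w2p('',b,c),1).tolist() for b in BORES]); print([(round(r['score'],2),np.round(r['at'],1).tolist()) for r in pinpoint('wrist','bore0')[:5]])
plan([*BORES[1][:2],.14])
E
```

```text
t 46.4 pos [0.4818 0.3059 0.1541] rot [-0.676 -3.068  0.   ] F [ 0.4  0.5 -0.6] w 0.0125 j [ 0.42  0.31 -0.04  1.22 -0.    0.85]
top z -31.1 mid x -0.0 mid y 0.1 span [18.8 12.5] 1260
axis top px [310.7 327.2]
[[310.5        324.5         19.39999962]]
[[384.8, 216.6], [310.9, 237.9], [239.3, 258.5], [170.0, 278.5]]
[(0.98, [169.5, 281.0]), (0.97, [239.8, 261.9]), (0.83, [381.7, 219.4]), (0.83, [309.5, 241.9])]
tool axes yaw(y) 65.1 tilt [0.001 0.001] shift mm [ 0.7 -0.  14.7] rows40 [ 0.02 -0.    0.37]
```

View pics/w17.png

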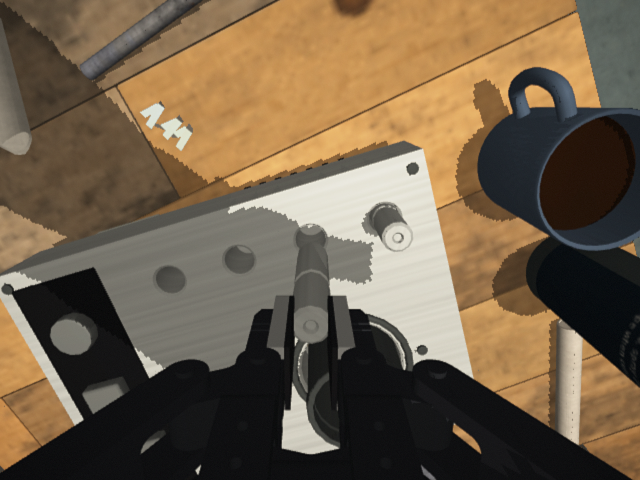

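>>> move_arm(rows=[[0, 0, 0.3, 0, 0, 0, 0.02], [0, 0, 0.25, 0, 0, 0, 0.02], [0, 0, 0.2, 0, 0, 0, 0.02], [0, 0, 0, 0, 0, 0, 0.02]])

```text
time: 47.0
tool_pos: [0.4813, 0.3058, 0.123]
tcp_rot: [-0.676, -3.067, 0.001]
contact_force: [0.1, 0.3, -0.5]
width: 0.0125
gripper_force: 48.9
```

>>> move_arm(rows=[[0, 0, 0.15, 0, 0, 0, 0.02], [0, 0, 0.15, 0, 0, 0, 0.02], [0, 0, 0.15, 0, 0, 0, 0.02], [0, 0, 0, 0, 0, 0, 0.02]])

```text
time: 47.5
tool_pos: [0.4814, 0.3059, 0.1053]
tcp_rot: [-0.676, -3.067, 0.001]
contact_force: [0.1, -0.1, -0.8]
width: 0.0122
gripper_force: 48.9
```

>>> move_arm(rows=[[0, 0, 0.15, 0, 0, 0, 0.02], [0, 0, 0.12, 0, 0, 0, 0.02], [0, 0, 0.06, 0, 0, 0, 0.02], [0, 0, 0, 0, 0, 0, 0.02]])

```text
time: 48.0
tool_pos: [0.4817, 0.306, 0.0925]
tcp_rot: [-0.676, -3.068, 0.0]
contact_force: [-0.2, -0.1, -1.0]
width: 0.0123
gripper_force: 49.0
```

>>> move_arm(rows=[[0, 0, 0, 0, 0, 0, 0.25], [0, 0, 0, 0, 0, 0, 0.35], [0, 0, 0, 0, 0, 0, 0.35], [0, 0, -0.2, 0, 0, 0, 0.35], [0, 0, -0.8, 0, 0, 0, 0.35], [0, 0, -0.8, 0, 0, 0, 0.35], [0, 0, -0.8, 0, 0, 0, 0.35], [0, 0, 0, 0, 0, 0, 0.35], [0, 0, 0, 0, 0, 0, 0.35]])

```text
time: 49.12
tool_pos: [0.4815, 0.3059, 0.1965]
tcp_rot: [-0.676, -3.068, 0.0]
contact_force: [-0.1, 0.6, -1.0]
width: 0.0299
gripper_force: 0.0
```

```bash
python3 - <<'E'
from h import *
st(); look('w18',['stud0']); plan([.4343,-.3231,.18])
E
```

```text
t 49.12 pos [0.4815 0.3059 0.1965] rot [-0.676 -3.068  0.   ] F [-0.1  0.6 -1. ] w 0.0299 j [ 0.42  0.3   0.05  1.32 -0.    0.85]
stud0 0.91 [360. 189.  37.  39.] ztop 0.1243 circ [488.  350.6] 8.1 mean [487.4 350.6 123.1]
stud0 0.71 [110. 344.  44.  30.] ztop 0.0971 circ [522.5 141.1] 15.1 mean [520.2 141.4  96. ]
stud0 0.67 [299. 208.  23.  44.] ztop 0.1242 circ [482.3 306.1] 8.1 mean [481.9 306.7 123. ]
stud0 0.39 [ 34. 136. 423. 302.] ztop 0.088 circ [527.5 238.7] 159.7 mean [506.5 250.7  86.7]
tool axes yaw(y) 65.1 tilt [-0.001 -0.001] shift mm [-221.7 -590.4   16.3] rows40 [ -5.54 -14.76   0.41]
```

>>> move_arm(rows=[[-0.346, -0.922, -0.3, 0, 0, 0, 0.35], [-0.346, -0.922, 0, 0, 0, 0, 0.35], [-0.346, -0.922, 0, 0, 0, 0, 0.35], [-0.346, -0.922, 0, 0, 0, 0, 0.35], [-0.346, -0.922, 0, 0, 0, 0, 0.35], [-0.346, -0.922, 0, 0, 0, 0, 0.35], [-0.346, -0.922, 0, 0, 0, 0, 0.35], [-0.346, -0.922, 0, 0, 0, 0, 0.35], [-0.346, -0.922, 0, 0, 0, 0, 0.35], [-0.346, -0.922, 0, 0, 0, 0, 0.35]])

```text
time: 50.48
tool_pos: [0.4516, -0.0879, 0.208]
tcp_rot: [-0.676, -3.067, -0.0]
contact_force: [0.5, -0.1, -0.1]
width: 0.0301
gripper_force: 0.0
```

>>> move_arm(rows=[[-0.346, -0.922, 0, 0, 0, 0, 0.35], [-0.346, -0.922, 0, 0, 0, 0, 0.35], [-0.346, -0.922, 0, 0, 0, 0, 0.35], [-0.346, -0.922, 0, 0, 0, 0, 0.35], [-0.346, -0.922, 0.3, 0, 0, 0, 0.35], [-0.346, -0.922, 0.4, 0, 0, 0, 0.35], [0, 0, 0.2, 0, 0, 0, 0.35], [0, 0, 0, 0, 0, 0, 0.35], [0, 0, 0, 0, 0, 0, 0.35]])

```text
time: 51.6
tool_pos: [0.4348, -0.3216, 0.1731]
tcp_rot: [0.675, 3.068, 0.0]
contact_force: [1.2, -0.3, -0.2]
width: 0.0299
gripper_force: 0.0
```

```bash
python3 - <<'E'
from h import *
save('w19',nearest())
E
```

```text
t 51.6 pos [ 0.4348 -0.3216  0.1731] rot [0.675 3.068 0.   ] F [ 1.2 -0.3 -0.2] w 0.0299 j [-0.79  0.25 -0.07  1.25  0.   -0.36]
stud 0.74 [ 434.5 -323.    87.2    8.2]
stud 0.59 [ 442.  -370.    87.2    8. ]
stud 0.57 [ 483.5 -339.2   33.7   91.1]
tool axes yaw(y) 65.2 tilt [ 0.001 -0.001] shift mm [  0.   -1.2 118.4] rows40 [ 0.   -0.03  2.96]
```

>>> move_arm(rows=[[0.02, -0.03, 0.4, 0, 0, 0, 0.35], [0, 0, 0.7, 0, 0, 0, 0.35], [0, 0, 0.7, 0, 0, 0, 0.35], [0, 0, 0.7, 0, 0, 0, 0.35], [0, 0, 0.35, 0, 0, 0, 0.35], [0, 0, 0.12, 0, 0, 0, 0.35], [0, 0, 0, 0, 0, 0, 0.35], [0, 0, 0, 0, 0, 0, 0.02], [0, 0, 0, 0, 0, 0, 0.02], [0, 0, 0, 0, 0, 0, 0.02]])

```text
time: 52.95
tool_pos: [0.4339, -0.3238, 0.0549]
tcp_rot: [0.676, 3.066, -0.002]
contact_force: [0.2, -0.1, 6.4]
width: 0.0124
gripper_force: 48.9
```

>>> move_arm(rows=[[0, 0, 0, 0, 0, 0, 0.02], [0, 0, -0.2, 0, 0, 0, 0.02], [0, 0, -0.5, 0, 0, 0, 0.02], [0, 0, -0.8, 0, 0, 0, 0.02], [0, 0, -0.9, 0, 0, 0, 0.02], [0, 0, -0.9, 0, 0, 0, 0.02], [0, 0, -0.8, 0, 0, 0, 0.02], [0, 0, -0.1, 0, 0, 0, 0.02], [0, 0, 0, 0, 0, 0, 0.02]])

```text
time: 54.08
tool_pos: [0.4332, -0.3231, 0.2215]
tcp_rot: [-0.676, -3.068, -0.0]
contact_force: [0.1, 0.0, -1.4]
width: 0.0124
gripper_force: 48.8
```

```bash
python3 - <<'E'
from h import *
topoff('w20'); plan([*BORES[2][:2],.19])
E
```

```text
t 54.08 pos [ 0.4332 -0.3231  0.2215] rot [-0.676 -3.068 -0.   ] F [ 0.1  0.  -1.4] w 0.0124 j [-0.8   0.24  0.03  1.36 -0.   -0.36]
top z -31.2 mid x 0.4 mid y 0.0 span [18.4 12.6] 1284
tool axes yaw(y) 65.1 tilt [-0.001  0.001] shift mm [207.4 548.2  31.5] rows40 [ 5.19 13.71  0.79]
```

>>> move_arm(rows=[[0.346, 0.914, 0, 0, 0, 0, 0.02], [0.346, 0.914, 0, 0, 0, 0, 0.02], [0.346, 0.914, 0, 0, 0, 0, 0.02], [0.346, 0.914, 0, 0, 0, 0, 0.02], [0.346, 0.914, 0, 0, 0, 0, 0.02], [0.346, 0.914, 0, 0, 0, 0, 0.02], [0.346, 0.914, 0, 0, 0, 0, 0.02], [0.346, 0.914, 0, 0, 0, 0, 0.02], [0.346, 0.914, 0, 0, 0, 0, 0.02], [0.346, 0.914, 0, 0, 0, 0, 0.02]])

```text
time: 55.38
tool_pos: [0.4608, 0.0679, 0.2207]
tcp_rot: [-0.676, -3.066, 0.001]
contact_force: [0.6, -0.4, -1.3]
width: 0.0125
gripper_force: 48.8
```

>>> move_arm(rows=[[0.346, 0.914, 0, 0, 0, 0, 0.02], [0.346, 0.914, 0, 0, 0, 0, 0.02], [0.346, 0.914, 0, 0, 0, 0, 0.02], [0.346, 0.914, 0, 0, 0, 0, 0.02], [0.336, 0.914, 0.4, 0, 0, 0, 0.02], [0, 0, 0.8, 0, 0, 0, 0.02], [0, 0, 0.5, 0, 0, 0, 0.02], [0, 0, 0, 0, 0, 0, 0.02], [0, 0, 0, 0, 0, 0, 0.02]])

```text
time: 56.5
tool_pos: [0.476, 0.2614, 0.1541]
tcp_rot: [-0.676, -3.068, 0.0]
contact_force: [0.7, 0.4, -1.7]
width: 0.0124
gripper_force: 48.9
```

```bash
cat >> h.py <<'E'
def over(name,b):
    c=topoff(name); s=state(); r=R.from_rotvec(s['tcp_rot'])
    print('axis top px',np.round(w2p('',s['tool_pos']+r.apply([0,0,-.032]),c),1))
    g=cv2.imread('pics/'+name+'.png',0); cs=cv2.HoughCircles(cv2.GaussianBlur(g[295:350,285:340],(3,3),0),cv2.HOUGH_GRADIENT,1,20,param1=80,param2=10,minRadius=8,maxRadius=20); print(None if cs is None else cs[0][:3]+[285,295,0])
    print([np.round(w2p('',q,c),1).tolist() for q in BORES],[(round(r['score'],2),np.round(r['at'],1).tolist()) for r in pinpoint('wrist','bore0')[:5]])
    plan([*BORES[b][:2],.14])
E
python3 -c "
from h import *
over('w21',2)"
```

```text
t 56.5 pos [0.476  0.2614 0.1541] rot [-0.676 -3.068  0.   ] F [ 0.7  0.4 -1.7] w 0.0124 j [ 0.35  0.27 -0.1   1.2  -0.    0.78]
top z -31.2 mid x 0.3 mid y 0.1 span [18.8 12.6] 1277
axis top px [310.8 327.2]
[[312.5        323.5         18.29999924]]
[[460.9, 194.0], [384.5, 216.0], [310.5, 237.3], [239.0, 257.9]] [(0.94, [457.6, 198.5]), (0.92, [310.0, 240.7]), (0.76, [241.2, 257.0]), (0.6, [383.4, 219.6]), (0.43, [373.0, 204.0])]
tool axes yaw(y) 65.1 tilt [0.001 0.   ] shift mm [ 1.1 -0.2 14.7] rows40 [ 0.03 -0.01  0.37]
```

>>> move_arm(rows=[[0, -0.01, 0.3, 0, 0, 0, 0.02], [0, 0, 0.25, 0, 0, 0, 0.02], [0, 0, 0.2, 0, 0, 0, 0.02], [0, 0, 0, 0, 0, 0, 0.02]])

```text
time: 57.1
tool_pos: [0.4753, 0.2609, 0.123]
tcp_rot: [-0.676, -3.067, 0.001]
contact_force: [-0.1, -1.1, -1.1]
width: 0.0123
gripper_force: 48.9
```

>>> move_arm(rows=[[0, 0, 0.15, 0, 0, 0, 0.02], [0, 0, 0.15, 0, 0, 0, 0.02], [0, 0, 0.15, 0, 0, 0, 0.02], [0, 0, 0, 0, 0, 0, 0.02]])

```text
time: 57.6
tool_pos: [0.4754, 0.261, 0.1053]
tcp_rot: [-0.676, -3.067, 0.001]
contact_force: [0.6, 0.3, -1.1]
width: 0.0119
gripper_force: 48.9
```

>>> move_arm(rows=[[0, 0, 0.15, 0, 0, 0, 0.02], [0, 0, 0.12, 0, 0, 0, 0.02], [0, 0, 0.06, 0, 0, 0, 0.02], [0, 0, 0, 0, 0, 0, 0.02]])

```text
time: 58.1
tool_pos: [0.4756, 0.261, 0.0925]
tcp_rot: [-0.676, -3.068, 0.0]
contact_force: [-0.1, 0.0, -1.8]
width: 0.0123
gripper_force: 48.9
```

>>> move_arm(rows=[[0, 0, 0, 0, 0, 0, 0.25], [0, 0, 0, 0, 0, 0, 0.35], [0, 0, 0, 0, 0, 0, 0.35], [0, 0, -0.2, 0, 0, 0, 0.35], [0, 0, -0.8, 0, 0, 0, 0.35], [0, 0, -0.8, 0, 0, 0, 0.35], [0, 0, -0.8, 0, 0, 0, 0.35], [0, 0, 0, 0, 0, 0, 0.35], [0, 0, 0, 0, 0, 0, 0.35]])

```text
time: 59.22
tool_pos: [0.4755, 0.261, 0.1965]
tcp_rot: [-0.676, -3.068, 0.0]
contact_force: [0.1, -0.2, -1.7]
width: 0.0296
gripper_force: 0.0
```

```bash
python3 - <<'E'
from h import *
st(); look('w22',['stud0']); plan([.442,-.370,.18])
im,d=snapshot('top'); W=cloud(d,cal('top'))
for r in silhouettes('top','stud0')[:6]: 
    P=W[r['pixels']]; print(round(r['score'],2),np.round(r['extent']),np.round(np.nanpercentile(P,[50,95],axis=0),3).tolist())
E
```

```text
t 59.23 pos [0.4755 0.261  0.1965] rot [-0.676 -3.068  0.   ] F [ 0.1 -0.2 -1.7] w 0.0296 j [ 0.35  0.25 -0.02  1.3  -0.    0.78]
stud0 0.75 [300. 209.  25.  40.] ztop 0.1243 circ [475.9 261.8] 7.9 mean [475.5 262.  123.1]
stud0 0.71 [424. 170.  48.  35.] ztop 0.1242 circ [487.7 350.6] 8.0 mean [487.2 350.3 123. ]
tool axes yaw(y) 65.1 tilt [-0.001 -0.001] shift mm [-235.  -586.4   16.2] rows40 [ -5.88 -14.66   0.4 ]
0.53 [326. 266.  33.  31.] [[0.387, -0.009, 0.049], [0.418, 0.022, 0.053]]
0.49 [481. 254.  15.   4.] [[0.441, -0.363, 0.074], [0.447, -0.36, 0.09]]
```

>>> move_arm(rows=[[-0.367, -0.916, -0.3, 0, 0, 0, 0.35], [-0.367, -0.916, 0, 0, 0, 0, 0.35], [-0.367, -0.916, 0, 0, 0, 0, 0.35], [-0.367, -0.916, 0, 0, 0, 0, 0.35], [-0.367, -0.916, 0, 0, 0, 0, 0.35], [-0.367, -0.916, 0, 0, 0, 0, 0.35], [-0.367, -0.916, 0, 0, 0, 0, 0.35], [-0.367, -0.916, 0, 0, 0, 0, 0.35], [-0.367, -0.916, 0, 0, 0, 0, 0.35], [-0.367, -0.916, 0, 0, 0, 0, 0.35]])

```text
time: 60.68
tool_pos: [0.4545, -0.1343, 0.2083]
tcp_rot: [-0.676, -3.067, -0.0]
contact_force: [0.6, -0.4, 0.6]
width: 0.0297
gripper_force: 0.0
```

>>> move_arm(rows=[[-0.367, -0.916, 0, 0, 0, 0, 0.35], [-0.367, -0.916, 0, 0, 0, 0, 0.35], [-0.367, -0.916, 0, 0, 0, 0, 0.35], [-0.367, -0.916, 0, 0, 0, 0, 0.35], [-0.367, -0.916, 0.3, 0, 0, 0, 0.35], [-0.367, -0.916, 0.4, 0, 0, 0, 0.35], [0, 0, 0.2, 0, 0, 0, 0.35], [0, 0, 0, 0, 0, 0, 0.35], [0, 0, 0, 0, 0, 0, 0.35]])

```text
time: 61.8
tool_pos: [0.4427, -0.3687, 0.1732]
tcp_rot: [0.675, 3.068, -0.0]
contact_force: [0.5, 0.4, -0.0]
width: 0.03
gripper_force: 0.0
```

```bash
python3 - <<'E'
from h import *
save('w23',nearest())
E
```

```text
t 61.8 pos [ 0.4427 -0.3687  0.1732] rot [ 0.675  3.068 -0.   ] F [ 0.5  0.4 -0. ] w 0.03 j [-0.84  0.31  0.01  1.27  0.   -0.41]
stud 0.62 [ 441.9 -370.4   87.1    7.9]
tool axes yaw(y) 65.2 tilt [ 0.001 -0.001] shift mm [  0.3  -1.7 118.5] rows40 [ 0.01 -0.04  2.96]
```

>>> move_arm(rows=[[0.03, -0.04, 0.4, 0, 0, 0, 0.35], [0, 0, 0.7, 0, 0, 0, 0.35], [0, 0, 0.7, 0, 0, 0, 0.35], [0, 0, 0.7, 0, 0, 0, 0.35], [0, 0, 0.35, 0, 0, 0, 0.35], [0, 0, 0.12, 0, 0, 0, 0.35], [0, 0, 0, 0, 0, 0, 0.35], [0, 0, 0, 0, 0, 0, 0.02], [0, 0, 0, 0, 0, 0, 0.02], [0, 0, 0, 0, 0, 0, 0.02]])

```text
time: 63.15
tool_pos: [0.4412, -0.3711, 0.0549]
tcp_rot: [0.676, 3.066, -0.002]
contact_force: [0.3, 0.5, 6.0]
width: 0.0124
gripper_force: 48.9
```

>>> move_arm(rows=[[0, 0, 0, 0, 0, 0, 0.02], [0, 0, -0.2, 0, 0, 0, 0.02], [0, 0, -0.5, 0, 0, 0, 0.02], [0, 0, -0.8, 0, 0, 0, 0.02], [0, 0, -0.9, 0, 0, 0, 0.02], [0, 0, -0.9, 0, 0, 0, 0.02], [0, 0, -0.8, 0, 0, 0, 0.02], [0, 0, -0.1, 0, 0, 0, 0.02], [0, 0, 0, 0, 0, 0, 0.02]])

```text
time: 64.28
tool_pos: [0.4405, -0.3704, 0.2214]
tcp_rot: [-0.676, -3.068, -0.0]
contact_force: [0.0, -0.6, -1.0]
width: 0.0123
gripper_force: 48.8
```

```bash
python3 - <<'E'
from h import *
topoff('w24'); plan([*BORES[3][:2],.19])
E
```

```text
t 64.28 pos [ 0.4405 -0.3704  0.2214] rot [-0.676 -3.068 -0.   ] F [ 0.  -0.6 -1. ] w 0.0123 j [-0.84  0.3   0.12  1.39 -0.   -0.41]
top z -31.1 mid x -0.2 mid y 0.0 span [18.8 12.5] 1285
tool axes yaw(y) 65.1 tilt [-0.001  0.001] shift mm [220.8 545.   31.5] rows40 [ 5.52 13.63  0.79]
```

>>> move_arm(rows=[[0.368, 0.908, 0, 0, 0, 0, 0.02], [0.368, 0.908, 0, 0, 0, 0, 0.02], [0.368, 0.908, 0, 0, 0, 0, 0.02], [0.368, 0.908, 0, 0, 0, 0, 0.02], [0.368, 0.908, 0, 0, 0, 0, 0.02], [0.368, 0.908, 0, 0, 0, 0, 0.02], [0.368, 0.908, 0, 0, 0, 0, 0.02], [0.368, 0.908, 0, 0, 0, 0, 0.02], [0.368, 0.908, 0, 0, 0, 0, 0.02], [0.368, 0.908, 0, 0, 0, 0, 0.02]])

```text
time: 65.58
tool_pos: [0.4591, 0.0222, 0.2206]
tcp_rot: [-0.676, -3.066, 0.0]
contact_force: [-0.2, -0.7, -0.8]
width: 0.0125
gripper_force: 48.8
```

>>> move_arm(rows=[[0.368, 0.908, 0, 0, 0, 0, 0.02], [0.368, 0.908, 0, 0, 0, 0, 0.02], [0.368, 0.908, 0, 0, 0, 0, 0.02], [0.368, 0.908, 0, 0, 0, 0, 0.02], [0.36, 0.908, 0.4, 0, 0, 0, 0.02], [0, 0, 0.8, 0, 0, 0, 0.02], [0, 0, 0.5, 0, 0, 0, 0.02], [0, 0, 0, 0, 0, 0, 0.02], [0, 0, 0, 0, 0, 0, 0.02]])

```text
time: 66.7
tool_pos: [0.4697, 0.2164, 0.1541]
tcp_rot: [-0.676, -3.068, 0.0]
contact_force: [-0.8, 0.1, -1.0]
width: 0.0121
gripper_force: 48.9
```

```bash
python3 -c "
from h import *
over('w25',3)"
```

```text
t 66.7 pos [0.4697 0.2164 0.1541] rot [-0.676 -3.068  0.   ] F [-0.8  0.1 -1. ] w 0.0121 j [ 0.27  0.22 -0.16  1.19 -0.    0.7 ]
top z -31.2 mid x -0.2 mid y 0.1 span [18.5 12.6] 1275
axis top px [310.7 327.1]
[[310.5        324.5         19.39999962]]
[[540.7, 171.1], [461.6, 193.8], [385.2, 215.9], [311.2, 237.2]] [(0.97, [458.9, 197.0]), (0.7, [383.1, 220.4]), (0.68, [313.7, 237.1]), (0.67, [538.9, 173.6]), (0.59, [207.9, 299.3])]
tool axes yaw(y) 65.1 tilt [0.001 0.   ] shift mm [ 1.2  0.2 14.6] rows40 [0.03 0.01 0.37]
```

>>> move_arm(rows=[[0.01, 0, 0.3, 0, 0, 0, 0.02], [0, 0, 0.25, 0, 0, 0, 0.02], [0, 0, 0.2, 0, 0, 0, 0.02], [0, 0, 0, 0, 0, 0, 0.02]])

```text
time: 67.3
tool_pos: [0.4688, 0.2165, 0.123]
tcp_rot: [-0.676, -3.067, 0.001]
contact_force: [-0.1, 0.8, -1.5]
width: 0.0126
gripper_force: 48.9
```

>>> move_arm(rows=[[0, 0, 0.15, 0, 0, 0, 0.02], [0, 0, 0.15, 0, 0, 0, 0.02], [0, 0, 0.15, 0, 0, 0, 0.02], [0, 0, 0, 0, 0, 0, 0.02]])

```text
time: 67.8
tool_pos: [0.469, 0.2166, 0.1053]
tcp_rot: [-0.676, -3.067, 0.001]
contact_force: [-0.4, 0.9, -0.7]
width: 0.0121
gripper_force: 48.9
```

>>> move_arm(rows=[[0, 0, 0.15, 0, 0, 0, 0.02], [0, 0, 0.12, 0, 0, 0, 0.02], [0, 0, 0.06, 0, 0, 0, 0.02], [0, 0, 0, 0, 0, 0, 0.02]])

```text
time: 68.3
tool_pos: [0.4692, 0.2166, 0.0925]
tcp_rot: [-0.676, -3.068, 0.0]
contact_force: [-0.2, 0.0, -1.1]
width: 0.0121
gripper_force: 48.9
```

>>> move_arm(rows=[[0, 0, 0, 0, 0, 0, 0.25], [0, 0, 0, 0, 0, 0, 0.35], [0, 0, 0, 0, 0, 0, 0.35], [0, 0, -0.2, 0, 0, 0, 0.35], [0, 0, -0.8, 0, 0, 0, 0.35], [0, 0, -0.8, 0, 0, 0, 0.35], [0, 0, -0.8, 0, 0, 0, 0.2], [0, 0, 0, 0, 0, 0, 0], [0, 0, 0, 0, 0, 0, 0]], force=20)

```text
time: 69.42
tool_pos: [0.469, 0.2166, 0.1964]
tcp_rot: [-0.676, -3.068, 0.0]
contact_force: [-0.9, 0.1, -0.2]
width: -0.0001
gripper_force: 0.0
```

```bash
python3 - <<'E'
from h import *
st(); im,d,W,c=look('w26',['stud0','stick','crucible'])
K=[hp((.5346,.2383,-.1386),p) for p in [(-48,-98,95.5),(4,-98,95.5),(52,-98,95.5)]]; print(np.round(K,4))
for k,q in zip(K,['key_round_top','key_square_top','key_bar_top']):
    print(q,np.round(w2p('',k,c),1),[(round(r['score'],2),np.round(r['at'],1).tolist()) for r in pinpoint('wrist',q)[:2]])
plan([K[0][0],K[0][1],.13],-8)
E
```

```text
t 69.42 pos [0.469  0.2166 0.1964] rot [-0.676 -3.068  0.   ] F [-0.9  0.1 -0.2] w -0.0001 j [ 0.27  0.21 -0.08  1.29  0.    0.7 ]
stud0 0.97 [298. 210.  26.  38.] ztop 0.1241 circ [470.1 217.2] 8.0 mean [469.6 217.4 123. ]
stud0 0.86 [491. 150.  60.  34.] ztop 0.124 circ [487.5 350.3] 8.4 mean [487.2 350.  122.9]
stud0 0.78 [422. 172.  51.  35.] ztop 0.1241 circ [482.4 306.2] 7.9 mean [481.8 305.9 123. ]
stud0 0.64 [362. 188.  37.  41.] ztop 0.1242 circ [475.9 261.6] 8.0 mean [475.5 261.6 123. ]
stick 0.82 [454. 291.  79.  81.] ztop 0.1561 circ [572.3 296.4] 12.5 mean [571.1 296.2 155.1]
crucible 0.87 [419. 262. 120. 112.] ztop 0.1259 circ [572.9 293.7] 31.1 mean [565.7 292.7 125.2]
[[0.4735 0.1479 0.0955]
 [0.525  0.1407 0.0955]
 [0.5726 0.1341 0.0955]]
key_round_top [222.7 269.5] [(0.57, [222.9, 270.8])]
key_square_top [248.  333.1] [(0.61, [248.3, 334.7])]
key_bar_top [269.1 386.4] []
tool axes yaw(y) 65.1 tilt [-0.001 -0.   ] shift mm [-32.9 -60.4  66.2] rows40 [-0.82 -1.51  1.66]
turn about tool z deg 73.1 units 8.51
```

View pics/w26.png

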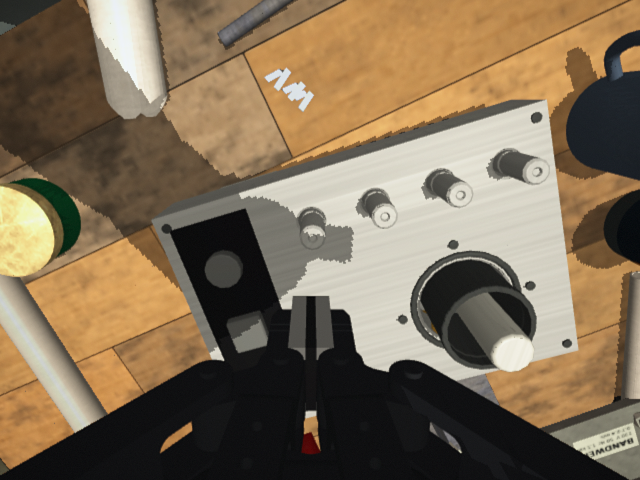

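>>> move_arm(rows=[[-0.27, -0.5, 0, 0, 0, 0, 0], [-0.27, -0.5, 0, 0, 0, 0, 0], [-0.28, -0.51, 0.5, 0, 0, 0, 0], [0, 0, 0.7, 0, 0, 0, 0], [0, 0, 0.66, 0, 0, 0, 0], [0, 0, 0.4, 0, 0, 0, 0], [0, 0, 0, 0, 0, 0, 0]])

```text
time: 70.65
tool_pos: [0.4728, 0.1479, 0.1052]
tcp_rot: [-0.676, -3.066, 0.001]
contact_force: [-0.2, 0.5, 1.0]
width: 0.0002
gripper_force: 0.0
```

```bash
python3 -c "
from h import *
st(); plan([.4735,.1479,.0955])"
```

```text
t 70.65 pos [0.4728 0.1479 0.1052] rot [-6.760e-01 -3.066e+00  1.000e-03] F [-0.2  0.5  1. ] w 0.0002 j [ 0.13  0.22 -0.3   1.06 -0.    0.57]
tool axes yaw(y) 65.1 tilt [-0.002 -0.   ] shift mm [-0.6  0.3  9.7] rows40 [-0.02  0.01  0.24]
```

>>> move_arm(rows=[[0, 0, 0.2, 0, 0, 0, 0], [0, 0, 0.1, 0, 0, 0, 0], [0, 0, 0.08, 0, 0, 0, 0], [0, 0, 0.05, 0, 0, 0, 0], [0, 0, 0, 0, 0, 0, 0]])

```text
time: 71.28
tool_pos: [0.4736, 0.148, 0.089]
tcp_rot: [-0.676, -3.068, -0.0]
contact_force: [-0.2, 0.4, -0.1]
width: 0.0001
gripper_force: 0.0
```

```bash
python3 - <<'E'
from h import *
st(); im,d,W,c=look('w27',[]); 
im,d=snapshot('scene'); save('s27',im); cv2.imwrite('pics/s27c.png',cv2.resize(im[150:270,220:380,::-1],(800,600),interpolation=cv2.INTER_CUBIC))
E
```

```text
t 71.28 pos [0.4736 0.148  0.089 ] rot [-0.676 -3.068 -0.   ] F [-0.2  0.4 -0.1] w 0.0001 j [ 0.13  0.23 -0.32  1.01  0.    0.57]
```

View pics/s27c.png

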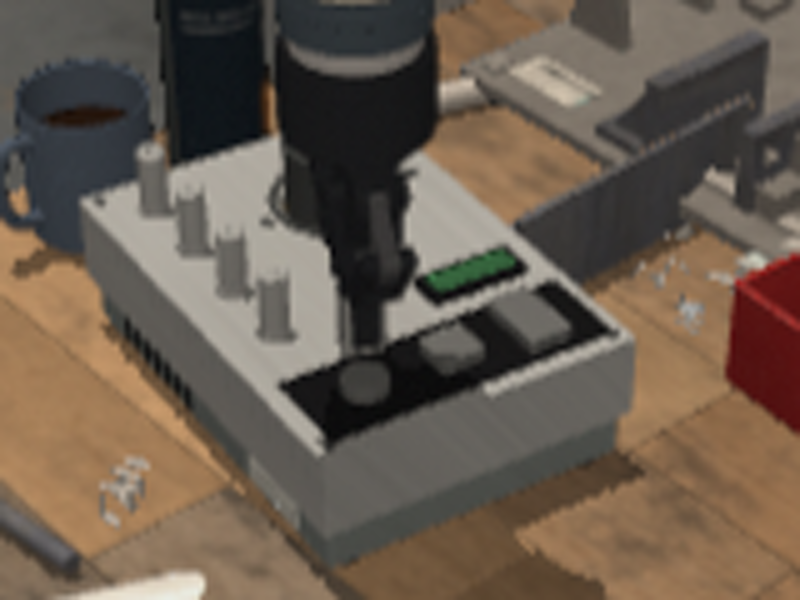

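```bash
python3 - <<'E'
from h import *
s=state(); r=R.from_rotvec(s['tcp_rot']); c=cal('wrist'); im,d=snapshot('wrist'); W=cloud(d,c); T=(r.inv().apply(W.reshape(-1,3)-s['tool_pos'])*1000).reshape(480,640,3)
for v in range(250,345,6): print(v,np.round(T[v,300],1),np.round(T[v,311],1),W[v,311,2].round(4))
save('w28',im); cv2.imwrite('pics/w28c.png',cv2.resize(im[180:400,180:440,::-1],(780,600)))
E
```

```text
250 [17.6 -4.5  0.8] [17.2  0.2  1.8] 0.0873
256 [14.3 -4.5  2.4] [13.8  0.2  3.7] 0.0855
262 [11.7 -4.5  1.9] [11.6  0.2  2.1] 0.0871
268 [11.  -4.4 -3.2] [11.6  0.2 -4.7] 0.0939
274 [ 9.6 -4.3 -6.3] [10.   0.2 -7.2] 0.0964
280 [ 7.2 -4.3 -7. ] [ 7.5  0.2 -7.7] 0.0969
286 [ 4.9 -4.3 -8. ] [ 4.5  0.2 -7.1] 0.0963
292 [ 1.8 -4.4 -7.2] [ 1.4  0.2 -6.3] 0.0955
298 [ 10.7  -3.8 -30.6] [ 11.1   0.2 -31.5] 0.1207
304 [ 10.6  -3.6 -35.1] [ 10.4   0.2 -34.8] 0.124
310 [ 11.5  -3.5 -41.2] [ 10.5   0.2 -39.2] 0.1284
316 [ 11.5  -3.4 -45.3] [ 10.2   0.2 -43. ] 0.1322
322 [ 10.7  -3.3 -47.9] [ 10.9   0.2 -48.1] 0.1373
328 [ 10.8  -3.2 -51.7] [ 10.7   0.2 -51.4] 0.1406
334 [ 10.8  -3.2 -55.1] [ 10.4   0.2 -54.5] 0.1436
340 [ 10.9  -3.1 -58.7] [ 11.2   0.2 -59.1] 0.1483
```

View pics/w28c.png

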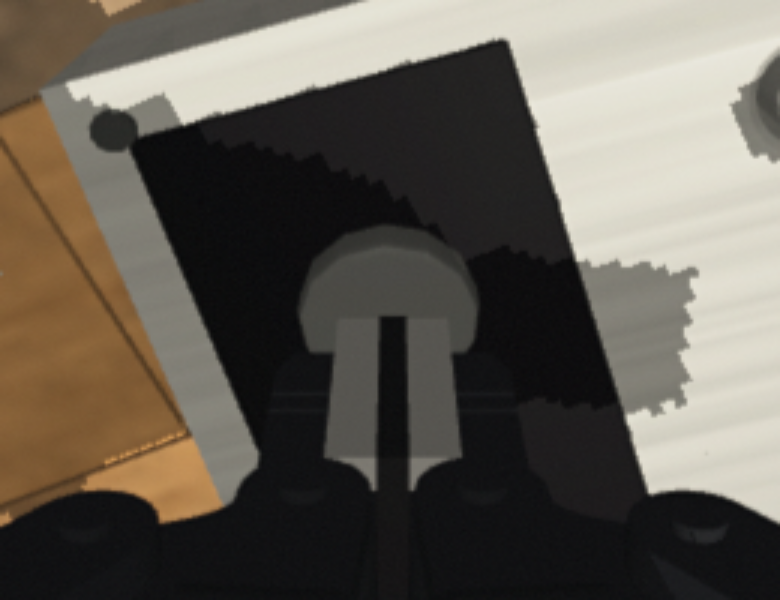

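>>> move_arm(rows=[[0, 0, 0.06, 0, 0, 0, 0], [0, 0, 0.06, 0, 0, 0, 0], [0, 0, 0, 0, 0, 0, 0]])

```text
time: 71.8
tool_pos: [0.4735, 0.148, 0.084]
tcp_rot: [-0.676, -3.068, 0.0]
contact_force: [-0.9, -0.1, 0.0]
width: -0.0001
gripper_force: 0.0
```

>>> move_arm(rows=[[0, 0, 0.06, 0, 0, 0, 0], [0, 0, 0.06, 0, 0, 0, 0], [0, 0, 0, 0, 0, 0, 0]])

```text
time: 72.18
tool_pos: [0.4735, 0.148, 0.0792]
tcp_rot: [-0.676, -3.068, 0.0]
contact_force: [-0.8, -0.2, 0.0]
width: -0.0003
gripper_force: 0.0
```

```bash
python3 - <<'E'
from h import *
s=state(); r=R.from_rotvec(s['tcp_rot']); c=cal('wrist'); im,d=snapshot('wrist'); W=cloud(d,c); T=(r.inv().apply(W.reshape(-1,3)-s['tool_pos'])*1000).reshape(480,640,3)
for v in range(268,320,4): print(v,np.round(T[v,300],1),np.round(T[v,311],1),W[v,311,2].round(4))
E
```

```text
268 [13.1 -4.3 -8.2] [12.3  0.2 -6.3] 0.0856
272 [11.1 -4.3 -7.6] [11.3  0.2 -8.3] 0.0875
276 [ 11.1  -4.2 -11.9] [ 11.    0.2 -11.7] 0.0909
280 [ 10.9  -4.1 -15.3] [ 10.7   0.2 -14.9] 0.0941
284 [  9.5  -4.1 -16. ] [  9.4   0.2 -15.9] 0.0951
288 [  7.9  -4.1 -16.4] [  8.4   0.2 -17.4] 0.0966
292 [  5.8  -4.1 -15.6] [  6.4   0.2 -16.9] 0.0961
296 [ 11.2  -3.7 -30.1] [ 10.8   0.2 -29.2] 0.1085
300 [ 11.4  -3.7 -33.6] [ 10.    0.2 -30.9] 0.1101
304 [ 10.7  -3.6 -35.3] [ 11.1   0.2 -36.1] 0.1154
308 [ 11.1  -3.5 -39. ] [ 10.6   0.2 -38.2] 0.1174
312 [ 11.   -3.5 -41.7] [ 11.3   0.2 -42.3] 0.1216
316 [ 10.4  -3.4 -43.4] [ 11.2   0.2 -44.8] 0.1241
```

>>> move_arm(rows=[[0, 0, 0.05, 0, 0, 0, 0], [0, 0, 0.05, 0, 0, 0, 0], [0, 0, 0, 0, 0, 0, 0]])

```text
time: 72.6
tool_pos: [0.4735, 0.148, 0.0752]
tcp_rot: [-0.676, -3.068, 0.0]
contact_force: [-0.3, -0.3, -0.3]
width: 0.0003
gripper_force: 0.0
```

>>> move_arm(rows=[[0, 0, 0.05, 0, 0, 0, 0], [0, 0, 0.05, 0, 0, 0, 0], [0, 0, 0, 0, 0, 0, 0]])

```text
time: 72.97
tool_pos: [0.4735, 0.148, 0.0713]
tcp_rot: [-0.676, -3.068, 0.0]
contact_force: [-0.3, 0.2, -0.6]
width: 0.0001
gripper_force: 0.0
```

>>> move_arm(rows=[[0, 0, 0.05, 0, 0, 0, 0], [0, 0, 0.05, 0, 0, 0, 0], [0, 0, 0, 0, 0, 0, 0]])

```text
time: 73.35
tool_pos: [0.4736, 0.1481, 0.0675]
tcp_rot: [0.676, 3.068, 0.0]
contact_force: [-0.7, -0.5, 3.5]
width: 0.0001
gripper_force: 1.7
```

>>> move_arm(rows=[[0, 0, 0.05, 0, 0, 0, 0], [0, 0, 0.05, 0, 0, 0, 0], [0, 0, 0, 0, 0, 0, 0]])

```text
time: 73.72
tool_pos: [0.4738, 0.1481, 0.0647]
tcp_rot: [0.676, 3.067, 0.001]
contact_force: [-4.8, -0.6, 18.2]
width: 0.0
gripper_force: 9.2
```

>>> move_arm(rows=[[0, 0, -0.2, 0, 0, 0, 0], [0, 0, -0.4, 0, 0, 0, 0], [0, 0, 0, 0, 0, 0, 0], [-0.6, 0.18, 0, 0, 0, 0, 0], [-0.64, 0.2, 0, 0, 0, 0, 0], [0, 0, 0, 0, 0, 0, 0], [0, 0, 0, 0, 0, 0, 0]])

```text
time: 74.6
tool_pos: [0.5241, 0.1409, 0.0866]
tcp_rot: [-0.676, -3.066, 0.001]
contact_force: [-0.8, -0.9, 0.4]
width: 0.0001
gripper_force: 0.0
```

```bash
python3 - <<'E'
from h import *
st(); im,d=snapshot('scene'); save('s29',im); W=cloud(d,cal('scene')); snapshot
c=cal('scene')
for k in [(-48,-98,95.5),(4,-98,95.5),(52,-98,95.5)]:
    p=hp((.5346,.2383,-.1386),k); u,v=np.round(w2p('',p,c)).astype(int); print(k,u,v,np.round(np.nanmedian(W[v-1:v+2,u-1:u+2,2]),4))
p=hp((.5346,.2383,-.1386),(50,-45,91)); u,v=np.round(w2p('',p,c)).astype(int); print('display rgb',im[v-1:v+2,u-1:u+2].mean((0,1))); o=cv2.imread('pics/scene0.png')[...,::-1]; print('was',o[v-1:v+2,u-1:u+2].mean((0,1)))
plan([.525,.1407,.0715])
E
```

```text
t 74.6 pos [0.5241 0.1409 0.0866] rot [-6.760e-01 -3.066e+00  1.000e-03] F [-0.8 -0.9  0.4] w 0.0001 j [ 0.11  0.31 -0.22  1.04  0.    0.54]
(-48, -98, 95.5) 292 224 0.0943
(4, -98, 95.5) 309 217 0.0947
(52, -98, 95.5) 325 211 0.0944
display rgb [24.66666667 25.33333333 25.33333333]
was [55.88888889 95.66666667 61.        ]
tool axes yaw(y) 65.1 tilt [-0.001 -0.   ] shift mm [-1.   0.1 15.4] rows40 [-0.03  0.    0.38]
```

>>> move_arm(rows=[[-0.02, 0, 0.2, 0, 0, 0, 0], [0, 0, 0.15, 0, 0, 0, 0], [0, 0, 0.08, 0, 0, 0, 0], [0, 0, 0.05, 0, 0, 0, 0], [0, 0, 0.05, 0, 0, 0, 0], [0, 0, 0.04, 0, 0, 0, 0], [0, 0, 0.03, 0, 0, 0, 0], [0, 0, 0, 0, 0, 0, 0]])

```text
time: 75.65
tool_pos: [0.5256, 0.1407, 0.0647]
tcp_rot: [0.676, 3.067, 0.001]
contact_force: [-8.1, -0.9, 15.9]
width: 0.0003
gripper_force: 8.1
```

>>> move_arm(rows=[[0, 0, -0.2, 0, 0, 0, 0], [0, 0, -0.4, 0, 0, 0, 0], [0, 0, 0, 0, 0, 0, 0], [-0.56, 0.17, 0, 0, 0, 0, 0], [-0.57, 0.18, 0, 0, 0, 0, 0], [0, 0, 0, 0, 0, 0, 0], [0, 0, 0, 0, 0, 0, 0]])

```text
time: 76.53
tool_pos: [0.5719, 0.1343, 0.0867]
tcp_rot: [-0.676, -3.067, 0.001]
contact_force: [-0.5, -0.1, -0.6]
width: -0.0001
gripper_force: 0.0
```

```bash
python3 -c "
from h import *
st();plan([.5726,.1341,.0645])"
```

```text
t 76.53 pos [0.5719 0.1343 0.0867] rot [-6.760e-01 -3.067e+00  1.000e-03] F [-0.5 -0.1 -0.6] w -0.0001 j [ 0.09  0.38 -0.11  1.08  0.    0.52]
tool axes yaw(y) 65.1 tilt [-0.001 -0.   ] shift mm [-0.8  0.1 22.2] rows40 [-0.02  0.    0.55]
```

>>> move_arm(rows=[[-0.02, 0, 0.2, 0, 0, 0, 0], [0, 0, 0.15, 0, 0, 0, 0], [0, 0, 0.08, 0, 0, 0, 0], [0, 0, 0.05, 0, 0, 0, 0], [0, 0, 0.05, 0, 0, 0, 0], [0, 0, 0.04, 0, 0, 0, 0], [0, 0, 0.03, 0, 0, 0, 0], [0, 0, 0, 0, 0, 0, 0]])

```text
time: 77.53
tool_pos: [0.5732, 0.1341, 0.0648]
tcp_rot: [0.676, 3.067, 0.0]
contact_force: [-6.9, -0.3, 14.7]
width: -0.0
gripper_force: 7.4
```

>>> move_arm(rows=[[0, 0, -0.2, 0, 0, 0, 0], [0, 0, -0.6, 0, 0, 0, 0], [0, 0, -0.8, 0, 0, 0, 0], [0, 0, -0.8, 0, 0, 0, 0], [0, -0.8, -0.5, 0, 0, 0, 0], [0, -0.8, 0, 0, 0, 0, 0], [0, -0.8, 0, 0, 0, 0, 0], [0, 0, 0, 0, 0, 0, 0], [0, 0, 0, 0, 0, 0, 0]])

```text
time: 78.65
tool_pos: [0.5335, 0.047, 0.1795]
tcp_rot: [0.677, 3.067, 0.0]
contact_force: [0.7, 0.1, -0.5]
width: -0.0
gripper_force: 0.0
```

```bash
python3 - <<'E'
from h import *
st(); im,d=snapshot('scene'); save('s30',im); cv2.imwrite('pics/s30c.png',cv2.resize(im[140:270,210:370,::-1],(740,600),interpolation=cv2.INTER_CUBIC))
E
```

```text
t 78.65 pos [0.5335 0.047  0.1795] rot [0.677 3.067 0.   ] F [ 0.7  0.1 -0.5] w -0.0 j [-0.07  0.24 -0.07  1.26  0.    0.37]
```

View pics/s30c.png

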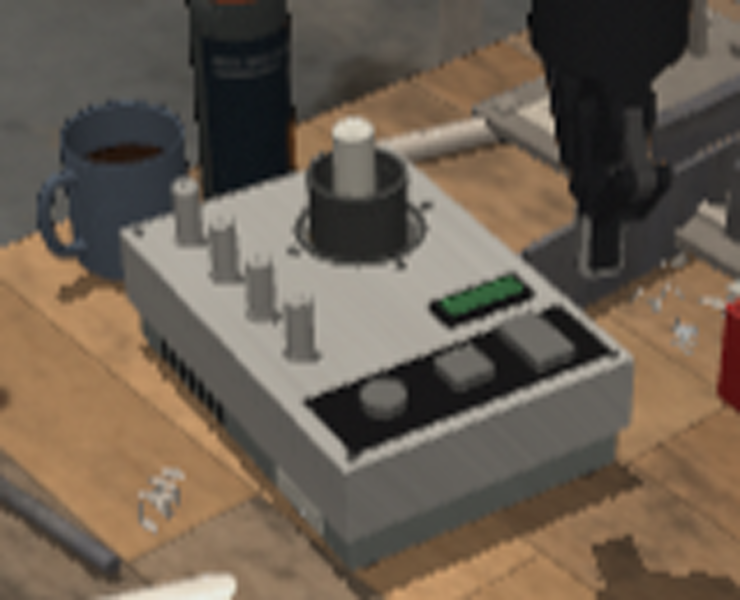

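```bash
python3 -c "
from h import *
print(finish_job())"
```

```text
the job is handed in; nothing more can be done
None
```

The job is handed in: the crucible is twisted fully home, the stick stands in it, all four studs are on the bottom of their own bores, and the round, square and bar keys were each pressed to the stop, in that order.

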